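# Load connector housings on an index table and send them to the camera

## Robot

A 6-joint arm with a two-finger parallel gripper is mounted at the origin on the work surface. World frame = base frame: x ahead of the robot, y to its left, z up, the work surface at z = 0. Lengths are in mm, angles in rad, forces in N, time in s.
With the tool pointing down it reaches from about 350 to 975 mm from the base axis. Payload 7.1 kg.
Tool frame: the origin (TCP) lies between the finger pads; the fingertips stand 19 mm ahead of it and the grasp point (between the pads) is the TCP; z points along the fingers, y is the line along which they close (so a half turn about z gives the same grasp; the last joint's range is limited). The gripper opens to 88 mm and grips with 3 to 60 N. Pads are 20 mm wide; open, the fingers measure 115 mm over their backs; the gripper's body (75 mm by 178 mm) begins 61 mm behind the grasp point.
Start: joints at [1.123, 0.423, 1.63, -0, 1.089, -0.019], TCP at [259.83, 568.413, 241.675] pointing down, gripper open.
Joint ranges: [-3, 3], [-0.9, 2.11], [0.09, 2.58], [-1.31, 4.45], [0.11, 2.69], [-2.54, 2.54]. Speed limits (rad/s): [2.39, 2.39, 3.01, 3.14, 3.14, 3.14].

## Interface

Orientations are given as a rotation vector (axis times angle).
In Python, from workcell import ctrl gives the robot as it stands.
- The arm moves only by the tool arm_command, never from a script. Its argument "series" is a list of rows, each an object with "linear": the shift along the tool's x, y, z in m, a list of three; "turn": the turn about the tool's z in rad. A call has 1 to 10 rows; each row shifts and turns the commanded pose from where the row before left it, along the tool's axes as they then stand; what a row does not reach is not made up. A row lasts 1/10 s, in which the tool goes at most 50 mm and 8.59 degrees, less where a joint would pass 70% of its speed; a pose out of reach is approached as far as the arm can. A call with a gripper value outside its range is refused whole. "jaw" is the opening, from -1 (shut) to 1 (fully open), set as the call begins (left out, the last holds). The fingers move at their own pace and stop on an object; the grip force is fixed at half the most. Time passes only in rows, so rows that do not move let the fingers close. It gives the time, the measured TCP pose, the force, the opening and the grip force at its end, in the units of the state.
- ctrl.get_obs(): the state, without advancing time (a new reading comes with each control period).
- ctrl.get_image(name): name is "side" or "top" or "wrist"; returns a dict with "frame" (420x560x3 uint8, blue, green, red), "fx", "fy", "cx", "cy" (pixels), "k1" (the pictures are not rectified: a ray, as slopes to the right and down, at radius r is drawn at 1 + k1 r^2 times it, then the intrinsics apply), "rvec" (rotation vector, rad) and "tvec" (3), from world to camera coordinates, as OpenCV has them. Camera axes: x right, y down, z forward; pixel columns grow to the right and rows downward; lengths in mm; the calibration is good to about 2 mm. A picture is of the moment at which its call begins. There is no depth.
- ctrl.close_job(): hands the job in; it is judged then, once.
The state is a dict: "t": time; "qpos": joint angles; "qvel": joint speeds; "joint_torque": joint torques, N m; "ee_pos": TCP position; "orientation": TCP orientation; "ft_force": force on the tool from outside, world axes, zero at the start; "moment": the same for the moment, N m; "width": finger opening in mm; "grasp_force": force on a finger pad.
Only numpy, scipy, OpenCV 4.12 (cv2) and the standard library are available. Lean on these libraries where they do the work, as an engineer would, in place of code of your own. Each camera call takes 0.05 s, during which the arm holds its last target. There are 200 camera calls.

## Task

The index table was left at the camera: pull up its spring plunger, swing the empty tray round to the loading station on your side and let the pin snap home. Then lay all the connector housings from the mat flat and square in the outlines on the tray, one to an outline, every mouth towards the tray's outer edge (away from the knob), filling the outer row before using the inner one. When all of them lie in place, pull the plunger again, swing the tray back to the camera and let the pin snap home, with the housings still in their outlines; leave the tape, bottle and screwdriver where they are.

Things in the scene. Friction and masses are not known exactly. Their poses are not given: they have to be found in the camera images.
- turn (a joint): Angle (rad) of the index table's top about its upright spindle, anticlockwise seen from above positive. 0: loading station, tray on the robot's side of the spindle, knob on the far side. 3.14: camera station, tray far, knob near; starts here. Stops at -0.08 and 3.22, so it swings between the stations one way round only. A pin hole at each (0.012 rad play). Drag about 0.1 N m.
- plunger (a joint): Lift (m) of the spring plunger. 0: pin right down in a hole, top locked. The pin clears the flat ring between the holes once lifted 0.013; upper stop 0.018. The spring presses down with 8 N at 0, 13 N at the stop. Let go between the holes, the pin rests on the ring (0.013) and snaps in when it comes over a hole.
- knob_grip (a point): Mid-height of the plunger's black round knob, on its upright axis: 30 mm diameter, 34 mm tall, spins freely. 82 mm above the bench when the pin is home; rises with the plunger, swings with the top 85 mm from the spindle, opposite the tray. Beneath it: a steel bush, 28 mm diameter, top 56 mm above the bench, and the tongue that carries it, 60 mm wide, top 38 mm above the bench.
- spindle (a point): Point on the table's turning axis at the tray floor's height (40 mm above the bench). Its x axis turns with the top and points from the knob to the tray's outer edge. The aluminium tray reaches from -16 to 166 mm along this x and is 236 mm across, with a black rubber floor and a rim 5 mm thick, 6 mm above the floor.
- turntable: Fixed base of the index table: disc of 224 mm diameter, 26 mm tall, origin under its centre (below the spindle). Its x axis points to the inspection camera: a rail on the bench, a column and the camera, 250 mm tall at most, all of it standing 225 to 330 mm from the spindle except the low rail (10 mm tall).
- place_a1 (a point): Middle of a white outline (79 x 50 mm) on the tray's floor, a place for one housing; raised 16 mm, so it coincides with the centre of a housing lying rightly there. Outer row, 120 mm from the spindle along the tray's x, -68 mm along its y. Its x axis points to the tray's outer edge.
- place_a2 (a point): Same for another outline. Outer row, 120 mm from the spindle along the tray's x, 0 mm along its y. Its x axis points to the tray's outer edge.
- place_a3 (a point): Same for another outline. Outer row, 120 mm from the spindle along the tray's x, 68 mm along its y. Its x axis points to the tray's outer edge.
- place_b1 (a point): Same for another outline. Inner row (by the spindle), 28 mm from the spindle along the tray's x, -68 mm along its y. Its x axis points to the tray's outer edge.
- place_b2 (a point): Same for another outline. Inner row (by the spindle), 28 mm from the spindle along the tray's x, 0 mm along its y. Its x axis points to the tray's outer edge.
- place_b3 (a point): Same for another outline. Inner row (by the spindle), 28 mm from the spindle along the tray's x, 68 mm along its y. Its x axis points to the tray's outer edge.
- housing1_center (a point): Centre of a loose white connector housing, 16 mm above its underside; 70 g. 68 mm long (x); body 32 mm wide and tall; mouth end (+x, 24 to 34 mm): collar 38 wide, 36 tall, dark pin openings in its face; wire end (-34 to -24 mm): neck 22 wide and tall. Lies flat, small latch rib on top. Starts on the blue-edged grey mat (4 mm thick). 4 to 6 housings are present.
- housing2_center (a point): Another housing like housing1; None if absent.
- housing3_center (a point): Another housing like housing1; None if absent.
- housing4_center (a point): Another housing like housing1; None if absent.
- housing5_center (a point): Another housing like housing1; None if absent.
- housing6_center (a point): Another housing like housing1; None if absent.
- tape_roll: Bystander: roll of black tape lying flat, 68 mm diameter, 19 mm tall, origin under its centre.
- cleaner: Bystander: bottle of contact cleaner, 52 mm diameter, 150 mm tall, origin under its centre.
- screwdriver: Bystander: screwdriver lying on the bench off to the robot's left.
There are look-alikes about, which are no part of the job. Leave any pink or purple look-alike of the part that bears housing2_center alone.

How it is judged (in metres and radians):
On the way, in this order (a step that is already met when the one before it is completed fails the run):
1. the tray is at the loading station with the plunger pin home (value of joint turn below 0.05 rad and value of joint plunger below 0.003 m), for 0.2 s.
2. with the table locked at the loading station, every housing present lies in an outline, mouth outward, the outer row full (all of step 1 and (distance between housing1_center and place_a1 below 0.01 m or distance between housing1_center and place_a2 below 0.01 m or distance between housing1_center and place_a3 below 0.01 m or distance between housing1_center and place_b1 below 0.01 m or distance between housing1_center and place_b2 below 0.01 m or distance between housing1_center and place_b3 below 0.01 m) and x of spindle in the frame of housing1_center below 0 m and angle between the x axis of each of housing1_center, housing2_center, housing3_center, housing4_center, housing5_center, housing6_center and the x axis of spindle, either way round below 0.16 rad and angle between each of housing1_center, housing2_center, housing3_center, housing4_center, housing5_center, housing6_center's own z axis and vertical below 0.1 rad and (distance between housing2_center and place_a1 below 0.01 m or distance between housing2_center and place_a2 below 0.01 m or distance between housing2_center and place_a3 below 0.01 m or distance between housing2_center and place_b1 below 0.01 m or distance between housing2_center and place_b2 below 0.01 m or distance between housing2_center and place_b3 below 0.01 m) and x of spindle in the frame of housing2_center below 0 m and (distance between housing3_center and place_a1 below 0.01 m or distance between housing3_center and place_a2 below 0.01 m or distance between housing3_center and place_a3 below 0.01 m or distance between housing3_center and place_b1 below 0.01 m or distance between housing3_center and place_b2 below 0.01 m or distance between housing3_center and place_b3 below 0.01 m) and x of spindle in the frame of housing3_center below 0 m and (distance between housing4_center and place_a1 below 0.01 m or distance between housing4_center and place_a2 below 0.01 m or distance between housing4_center and place_a3 below 0.01 m or distance between housing4_center and place_b1 below 0.01 m or distance between housing4_center and place_b2 below 0.01 m or distance between housing4_center and place_b3 below 0.01 m) and x of spindle in the frame of housing4_center below 0 m and (distance between housing5_center and place_a1 below 0.01 m or distance between housing5_center and place_a2 below 0.01 m or distance between housing5_center and place_a3 below 0.01 m or distance between housing5_center and place_b1 below 0.01 m or distance between housing5_center and place_b2 below 0.01 m or distance between housing5_center and place_b3 below 0.01 m) and x of spindle in the frame of housing5_center below 0 m and (distance between housing6_center and place_a1 below 0.01 m or distance between housing6_center and place_a2 below 0.01 m or distance between housing6_center and place_a3 below 0.01 m or distance between housing6_center and place_b1 below 0.01 m or distance between housing6_center and place_b2 below 0.01 m or distance between housing6_center and place_b3 below 0.01 m) and x of spindle in the frame of housing6_center below 0 m and distance between any of housing1_center, housing2_center, housing3_center, housing4_center, housing5_center, housing6_center and place_a1 below 0.01 m and distance between any of housing1_center, housing2_center, housing3_center, housing4_center, housing5_center, housing6_center and place_a2 below 0.01 m and distance between any of housing1_center, housing2_center, housing3_center, housing4_center, housing5_center, housing6_center and place_a3 below 0.01 m), for 0.2 s.
At the end, for the whole second after the job is handed in: Table at rest at the camera station (within 0.05 rad), pin home (within 3 mm); every housing present at rest, flat, centre within 10 mm of an outline's middle, square within 0.16 rad, mouth towards the tray's outer edge; all three outer-row outlines filled (value of joint turn above 3.0916 rad and value of joint plunger below 0.003 m and (distance between housing1_center and place_a1 below 0.01 m or distance between housing1_center and place_a2 below 0.01 m or distance between housing1_center and place_a3 below 0.01 m or distance between housing1_center and place_b1 below 0.01 m or distance between housing1_center and place_b2 below 0.01 m or distance between housing1_center and place_b3 below 0.01 m) and x of spindle in the frame of housing1_center below 0 m and angle between the x axis of each of housing1_center, housing2_center, housing3_center, housing4_center, housing5_center, housing6_center and the x axis of spindle, either way round below 0.16 rad and angle between each of housing1_center, housing2_center, housing3_center, housing4_center, housing5_center, housing6_center's own z axis and vertical below 0.1 rad and (distance between housing2_center and place_a1 below 0.01 m or distance between housing2_center and place_a2 below 0.01 m or distance between housing2_center and place_a3 below 0.01 m or distance between housing2_center and place_b1 below 0.01 m or distance between housing2_center and place_b2 below 0.01 m or distance between housing2_center and place_b3 below 0.01 m) and x of spindle in the frame of housing2_center below 0 m and (distance between housing3_center and place_a1 below 0.01 m or distance between housing3_center and place_a2 below 0.01 m or distance between housing3_center and place_a3 below 0.01 m or distance between housing3_center and place_b1 below 0.01 m or distance between housing3_center and place_b2 below 0.01 m or distance between housing3_center and place_b3 below 0.01 m) and x of spindle in the frame of housing3_center below 0 m and (distance between housing4_center and place_a1 below 0.01 m or distance between housing4_center and place_a2 below 0.01 m or distance between housing4_center and place_a3 below 0.01 m or distance between housing4_center and place_b1 below 0.01 m or distance between housing4_center and place_b2 below 0.01 m or distance between housing4_center and place_b3 below 0.01 m) and x of spindle in the frame of housing4_center below 0 m and (distance between housing5_center and place_a1 below 0.01 m or distance between housing5_center and place_a2 below 0.01 m or distance between housing5_center and place_a3 below 0.01 m or distance between housing5_center and place_b1 below 0.01 m or distance between housing5_center and place_b2 below 0.01 m or distance between housing5_center and place_b3 below 0.01 m) and x of spindle in the frame of housing5_center below 0 m and (distance between housing6_center and place_a1 below 0.01 m or distance between housing6_center and place_a2 below 0.01 m or distance between housing6_center and place_a3 below 0.01 m or distance between housing6_center and place_b1 below 0.01 m or distance between housing6_center and place_b2 below 0.01 m or distance between housing6_center and place_b3 below 0.01 m) and x of spindle in the frame of housing6_center below 0 m and distance between any of housing1_center, housing2_center, housing3_center, housing4_center, housing5_center, housing6_center and place_a1 below 0.01 m and distance between any of housing1_center, housing2_center, housing3_center, housing4_center, housing5_center, housing6_center and place_a2 below 0.01 m and distance between any of housing1_center, housing2_center, housing3_center, housing4_center, housing5_center, housing6_center and place_a3 below 0.01 m and velocity of joint turn between -0.05 and 0.05 rad/s and linear speed of each of housing1, housing2, housing3, housing4, housing5, housing6 below 0.02 m/s); the robot touches nothing.
It fails at once if the tape roll is disturbed (moved by more than 30 mm) (distance of tape_roll from where it was at the start of the episode above 0.03 m).
It fails at once if the bottle is disturbed (moved by more than 30 mm) (distance of cleaner from where it was at the start of the episode above 0.03 m).
It fails at once if the screwdriver is disturbed (moved by more than 30 mm) (distance of screwdriver from where it was at the start of the episode above 0.03 m).
Of housing1, housing2, housing3, housing4, housing5, housing6 only 4 to 6 are there at a start; the rules pass over those that are not, and their reading is None.
At some moment in a run one of housing1, housing2, housing3, housing4, housing5, housing6 may be knocked a few centimetres aside while the robot is not near it.
Once in a run the grip may slacken for a moment while it holds something.
It also fails if it takes over 210 s, if anything falls off the work surface, if the arm or the gripper's body presses on something with over 40 N, if the wrist force passes 120 N, or if a joint passes its speed limit or range.

## Working session

There is one attempt and no reset: what is moved stays moved. The work goes in short steps, Python scripts to look and compute and a tool call to move; the robot and the scene stay as the last step left them, time stands still between calls to the robot, and variables do not carry over. Pictures are saved under pics/ and viewed, at most 14 in all, crops included, and the job is handed in when it is done.

Besides the shell and the picture viewer there is one more tool, called after "Emit:" as name(argument=value, ...) on one line, values as JSON. arm_command: Moves the arm, as the interface text tells. Its arguments: {"type":"object","properties":{"series":{"type":"array"},"jaw":{"type":"number"}},"required":["series"]}

```bash
mkdir -p pics && cat > h.py <<'E'
import numpy as np, cv2
from scipy.spatial.transform import Rotation as Rot
from workcell import ctrl
def grab(n,save=None):
    im=ctrl.get_image(n)
    if save: cv2.imwrite('pics/'+save,im['frame'])
    return im
def ray(im,uv):
    uv=np.atleast_2d(np.float64(uv))
    K=np.array([[im['fx'],0,im['cx']],[0,im['fy'],im['cy']],[0,0,1.]])
    p=cv2.undistortPoints(uv.reshape(-1,1,2),K,np.array([im['k1'],0,0,0,0.])).reshape(-1,2)
    R=cv2.Rodrigues(np.float64(im['rvec']))[0];t=np.float64(im['tvec']).ravel()
    d=np.c_[p,np.ones(len(p))]@R
    return -R.T@t,d
def onz(im,uv,z):
    c,d=ray(im,uv); return c+d*((z-c[2])/d[:,2])[:,None]
def proj(im,P):
    K=np.array([[im['fx'],0,im['cx']],[0,im['fy'],im['cy']],[0,0,1.]])
    return cv2.projectPoints(np.float64(P).reshape(-1,1,3),np.float64(im['rvec']),np.float64(im['tvec']),K,np.array([im['k1'],0,0,0,0.]))[0].reshape(-1,2)
E
python3 - <<'E'
from h import *
a=grab('top','t0.png');b=grab('side','s0.png')
for i in(a,b):print(ray(i,[280,210]),i['fx'],i['k1'])
o=ctrl.get_obs();print(o)
E
```

```text
(array([ 404.99739047,   41.56742775, 1422.18387881]), array([[ 0.13871675,  0.00895412, -0.99036639]])) 481.13987367141976 -0.0790020380670175
(array([ 346.53137484, -707.90033056,  847.89821356]), array([[ 0.23661118,  0.67757165, -0.69652181]])) 391.9279927452597 -0.036891741329653435
{'t': 0.1, 'qpos': array([ 1.12301854e+00,  4.23746255e-01,  1.63055278e+00, -3.61291531e-05,
        1.08857084e+00, -1.89790415e-02]), 'qvel': array([-0.00022244, -0.00188102, -0.00143983, -0.00115864,  0.00079076,
        0.00123391]), 'joint_torque': array([-1.25476578e-03, -5.45606160e+01, -2.74322373e+01,  6.44787471e-02,
        1.88605377e-02,  3.89766981e-06]), 'ee_pos': array([259.64636618, 568.03614694, 241.01462993]), 'orientation': array([-6.68325020e-01, -3.06941069e+00,  1.96333518e-03]), 'ft_force': array([-0.21714272,  0.76663132,  0.10765365]), 'moment': array([ 0.00108118, -0.03950649, -0.03186268]), 'grasp_force': 0.0, 'width': 87.91462024711466}
```

View pics/t0.png

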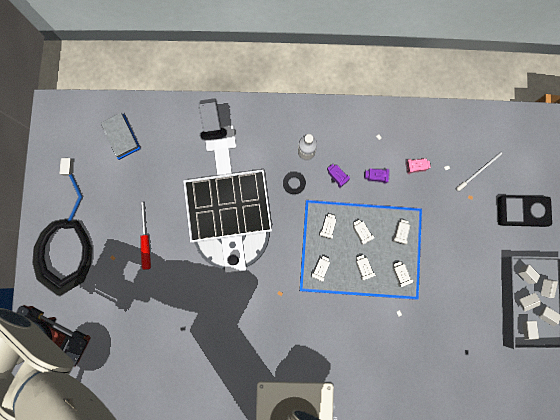

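View pics/s0.png

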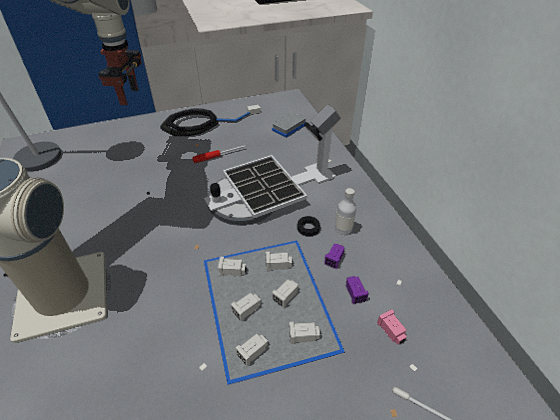

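```bash
python3 - <<'E'
from h import *
a=grab('top');im=a['frame']
hsv=cv2.cvtColor(im,cv2.COLOR_BGR2HSV)
m=((hsv[...,1]<60)&(hsv[...,2]>165)).astype(np.uint8)
box=np.zeros_like(m);box[205:295,306:417]=1
cs,_=cv2.findContours(m*box,cv2.RETR_EXTERNAL,cv2.CHAIN_APPROX_NONE)
for c in cs:
    if cv2.contourArea(c)<60: continue
    k=np.zeros_like(m);cv2.drawContours(k,[c],-1,1,-1)
    v,u=np.nonzero(k);P=onz(a,np.c_[u,v],36)[:,:2];mu=P.mean(0)
    w,V=np.linalg.eigh(np.cov((P-mu).T));d=V[:,1];n=V[:,0]
    s=(P-mu)@d;t=(P-mu)@n
    L=np.ptp(s);mid=(s.max()+s.min())/2
    e=[np.ptp(t[s>s.max()-13]),np.ptp(t[s<s.min()+13])]
    if e[1]>e[0]: d=-d
    print(np.round(mu,0),'mid',np.round(mu+V[:,1]*mid),'L',L.round(),np.ptp(t).round(),'ends',np.round(e),'yaw',np.degrees(np.arctan2(d[1],d[0])).round(1))
# tray rim corners and knob
m2=m.copy();
for nm,uv,z in [('tape',(294,183),10),('bottle',(307,150),75),('scrw',(145,240),10),('knob',(233,259),99)]: print(nm,onz(a,[uv],z).round())
big=cv2.resize(im[150:285,170:290],None,fx=5,fy=5,interpolation=cv2.INTER_CUBIC)
cv2.imwrite('pics/tray.png',big[:600])
g=cv2.cvtColor(im,cv2.COLOR_BGR2GRAY)
k=(g<55).astype(np.uint8);k[:248]=0;k[272:]=0;k[:,:220]=0;k[:,246:]=0
print(cv2.connectedComponentsWithStats(k)[2:])
E
```

```text
[ 421. -304.] mid [ 420. -305.] L 80.0 42.0 ends [33. 26.] yaw -153.7
[ 439. -194.] mid [ 439. -194.] L 72.0 37.0 ends [37. 34.] yaw -158.4
[438. -67.] mid [444. -69.] L 101.0 53.0 ends [44. 35.] yaw 163.2
[ 544. -304.] mid [ 546. -304.] L 66.0 39.0 ends [39. 33.] yaw 167.7
[ 543. -189.] mid [ 542. -189.] L 86.0 45.0 ends [20. 32.] yaw 23.2
[555. -89.] mid [557. -89.] L 67.0 42.0 ends [37. 28.] yaw 163.4
tape [[685.  15.  10.]]
bottle [[770. -20.  75.]]
scrw [[503. 451.  10.]]
knob [[452. 179.  99.]]
(array([[     0,      0,    560,    420, 235129],
       [   228,    255,     11,     10,     67],
       [   223,    267,      2,      3,      4]], dtype=int32), array([[279.51429641, 209.48487426],
       [232.65671642, 259.08955224],
       [223.75      , 268.        ]]))
```

View pics/tray.png

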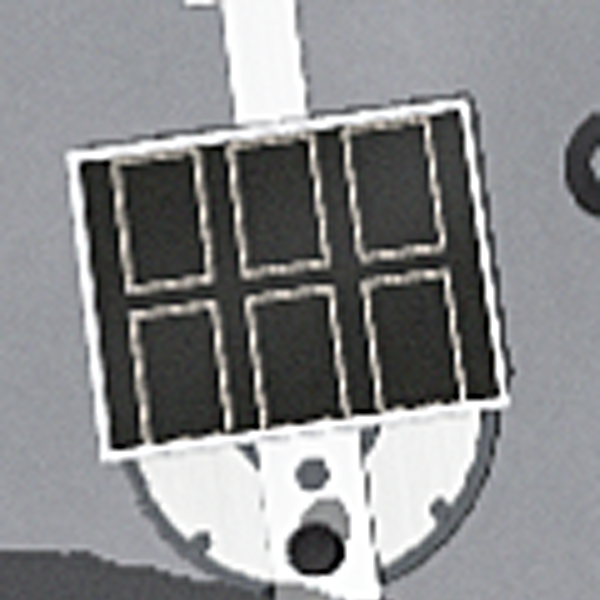

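The tray's rim corners are at crop pixels (70,152), (468,100), (510,402), (108,460), and the knob top is at (316,549). The tray is empty, with six housings on the mat.

```bash
cat >> h.py <<'E'
def plan(goal,yaw):
    """print tool shift to world goal (mm) at current pose, and turn (rad, half-turn free) to world yaw (deg) of tool x"""
    o=ctrl.get_obs();R=Rot.from_rotvec(o['orientation']).as_matrix()
    cy=np.degrees(np.arctan2(R[1,0],R[0,0]))
    d=(np.array(goal)-o['ee_pos'])/1000
    t=-np.radians((yaw-cy+90)%180-90)
    print('t',round(o['t'],1),'yaw',cy.round(1),'tcp',o['ee_pos'].round(1),'shift tool',(R.T@d).round(4),'turn',t.round(3),'q6',o['qpos'][5].round(2),'w',round(o['width'],1))
E
python3 - <<'E'
from h import *
a=grab('top');b=grab('side','s1.png')
c=np.array([(70,152),(468,100),(510,402),(108,460)])/5+[170,150]-0.4
P=onz(a,c,46);print(P.round(1))
for i in range(4):print(np.linalg.norm(P[i]-P[i-1]).round(1))
ux=((P[0]+P[1])-(P[2]+P[3]));ux/=np.linalg.norm(ux);cen=P.mean(0)
sp=cen-ux*75;print('yaw',np.degrees(np.arctan2(ux[1],ux[0])),'spindle',sp,'knob',sp-85*ux)
print('knob top',onz(a,[[232.9,259.4]],99))
k=sp-85*ux;k[2]=99
g=cv2.cvtColor(b['frame'],cv2.COLOR_BGR2GRAY);print('side proj knob top',proj(b,[k]))
print(proj(b,[[*sp[:2]+166*ux[:2]+118*np.array([s*-ux[1],s*ux[0]]),46] for s in(1,-1)]))
kk=k.copy();kk[2]=84
plan(kk,np.degrees(np.arctan2(ux[1],ux[0])))
kk[2]=180;plan(kk,np.degrees(np.arctan2(ux[1],ux[0]))+90)
E
```

```text
[[679.2 337.8  46. ]
 [715.8 106.2  46. ]
 [539.2  76.6  46. ]
 [499.9 306.4  46. ]]
182.0
234.5
179.0
233.1
yaw 9.717734621088454 spindle [534.59346416 194.09069979  46.        ] knob [450.81310623 179.74316951  46.        ]
knob top [[450.4129019  179.13940683  99.        ]]
side proj knob top [[214.07794052 185.64288592]]
[[271.16325831 155.05198352]
 [307.145895   195.49899444]]
t 0.2 yaw 155.4 tcp [259.7 568.2 241.3] shift tool [-0.3353 -0.2738  0.1575] turn -0.598 q6 -0.02 w 87.8
t 0.2 yaw 155.4 tcp [259.7 568.2 241.3] shift tool [-0.3353 -0.2738  0.0615] turn 0.972 q6 -0.02 w 87.8
```

Emit:
arm_command(series=[{"linear":[0,0,0],"turn":-0.149},{"linear":[0,0,0],"turn":-0.149},{"linear":[0,0,0],"turn":-0.15},{"linear":[0,0,0],"turn":-0.15}], jaw=1)

```text
t: 0.65
ee_pos: [259.8, 568.3, 241.5]
orientation: [0.275, -3.129, 0.0]
ft_force: [0.3, -0.0, -0.6]
width: 87.9
grasp_force: 0.0
```

Emit:
arm_command(series=[{"linear":[-0.0123,-0.0415,0],"turn":0},{"linear":[-0.0123,-0.0415,0],"turn":0},{"linear":[-0.0123,-0.0415,0],"turn":0},{"linear":[-0.0123,-0.0415,0],"turn":0},{"linear":[-0.0123,-0.0415,0],"turn":0},{"linear":[-0.0123,-0.0415,0],"turn":0},{"linear":[-0.0123,-0.0415,0],"turn":0},{"linear":[-0.0123,-0.0415,0],"turn":0},{"linear":[-0.0123,-0.0415,0],"turn":0},{"linear":[-0.0123,-0.0415,0],"turn":0}])

```text
t: 1.65
ee_pos: [451.5, 178.4, 241.9]
orientation: [-0.266, 3.13, 0.0]
ft_force: [1.5, 0.7, 0.1]
width: 88.0
grasp_force: 0.0
```

Emit:
arm_command(series=[{"linear":[0,0,0],"turn":0},{"linear":[0,0,0],"turn":0}])

```text
t: 1.85
ee_pos: [451.2, 179.3, 241.7]
orientation: [0.261, -3.131, -0.0]
ft_force: [0.1, -0.3, -0.2]
width: 87.9
grasp_force: 0.0
```

```bash
python3 - <<'E'
from h import *
plan([450.6,179.4,84],189.7)
w=grab('wrist','w0.png')
print(ctrl.get_obs()['ft_force'],proj(w,[[450.6,179.4,99]]))
E
```

```text
t 1.9 yaw -170.5 tcp [451.2 179.3 241.7] shift tool [0.0005 0.0002 0.1577] turn -0.003 q6 -1.38 w 87.9
[-0.27931371  0.48819182  0.19181954] [[281.19866776 205.0046435 ]]
```

View pics/w0.png

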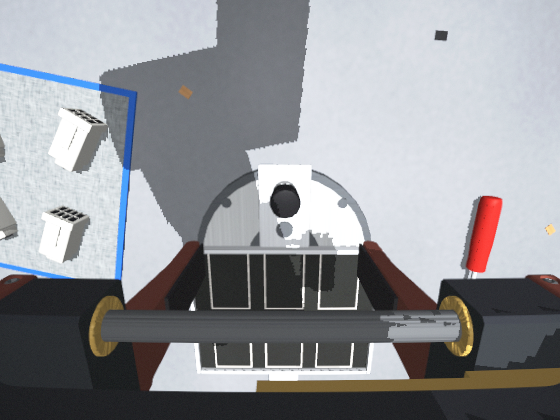

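The wrist view shows the knob at about (285,200), 4 px from the prediction. I'll measure it more closely.

```bash
python3 - <<'E'
from h import *
w=grab('wrist');g=cv2.cvtColor(w['frame'],cv2.COLOR_BGR2GRAY)
k=(g<50).astype(np.uint8);k[:170]=0;k[232:]=0;k[:,:262]=0;k[:,318:]=0
n,l,s,c=cv2.connectedComponentsWithStats(k);i=1+s[1:,4].argmax();print(s[i],c[i])
print(onz(w,[c[i]],90), ray(w,[280,210]))
x,y,ww,hh=s[i][:4]
print('lateral',onz(w,[[x,c[i][1]],[x+ww,c[i][1]]],90))
a=grab('top');g=cv2.cvtColor(a['frame'],cv2.COLOR_BGR2GRAY)
E
```

```text
[270 185  29  32 247] [279.57894737 197.31983806]
[[445.08628041 177.73263967  90.        ]] (array([375.94322337, 167.00824291, 386.17978435]), array([[ 0.26612487,  0.04323882, -0.9629759 ]]))
lateral [[446.6665439  168.43794867  90.        ]
 [441.87882362 196.57929065  90.        ]]
```

Emit:
arm_command(series=[{"linear":[0.0005,0.001,0.02],"turn":0},{"linear":[0,0,0.03],"turn":0},{"linear":[0,0,0.03],"turn":0},{"linear":[0,0,0.03],"turn":0},{"linear":[0,0,0.022],"turn":0},{"linear":[0,0,0.015],"turn":0},{"linear":[0,0,0.0105],"turn":0},{"linear":[0,0,0],"turn":0}])

```text
t: 2.8
ee_pos: [449.2, 181.6, 83.1]
orientation: [0.268, -3.128, 0.001]
ft_force: [-0.4, 0.5, 0.1]
width: 88.2
grasp_force: 0.0
```

Emit:
arm_command(series=[{"linear":[0,0,0],"turn":0},{"linear":[0,0,0],"turn":0},{"linear":[0,0,0],"turn":0},{"linear":[0,0,0],"turn":0},{"linear":[0,0,0],"turn":0},{"linear":[0,0,0],"turn":0},{"linear":[0,0,0],"turn":0},{"linear":[0,0,0],"turn":0}], jaw=-1)

```text
t: 3.6
ee_pos: [450.4, 181.5, 84.3]
orientation: [-0.264, 3.13, 0.002]
ft_force: [-2.3, 6.1, 0.6]
width: 29.5
grasp_force: 30.0
```

```bash
python3 - <<'E'
from h import *
plan([450.6,179.4,100],189.7)
o=ctrl.get_obs();print(o['ft_force'],o['grasp_force'])
E
```

```text
t 3.6 yaw -170.3 tcp [450.4 181.5  84.3] shift tool [ 0.0002 -0.0021 -0.0157] turn -0.001 q6 -1.38 w 29.5
[-2.25178794  6.08803372  0.55243444] 29.99534100294113
```

Emit:
arm_command(series=[{"linear":[0,0.001,-0.004],"turn":0},{"linear":[0,0,-0.004],"turn":0},{"linear":[0,0,-0.004],"turn":0},{"linear":[0,0,-0.004],"turn":0},{"linear":[0,0,0],"turn":0},{"linear":[0,0,0],"turn":0}])

```text
t: 4.2
ee_pos: [450.1, 181.9, 100.1]
orientation: [-0.265, 3.13, -0.0]
ft_force: [3.4, 1.9, -12.0]
width: 29.6
grasp_force: 30.0
```

```bash
python3 - <<'E'
from h import *
plan([450.6,179.4,100],189.7)
o=ctrl.get_obs();print(o['ft_force'],o['grasp_force'])
E
```

```text
t 4.2 yaw -170.3 tcp [450.1 181.9 100.1] shift tool [-0.0001 -0.0025  0.0001] turn -0.0 q6 -1.38 w 29.6
[  3.35953302   1.86658139 -11.96759987] 29.977130591869354
```

Emit:
arm_command(series=[{"linear":[-0.0005,0.0089,-0.0005],"turn":0},{"linear":[-0.0014,0.0088,0],"turn":0},{"linear":[-0.0023,0.0086,0],"turn":0},{"linear":[-0.0032,0.0083,0],"turn":0},{"linear":[-0.004,0.0079,0],"turn":0}])

```text
t: 4.7
ee_pos: [453.7, 225.9, 100.3]
orientation: [0.266, -3.129, 0.001]
ft_force: [3.0, -3.7, -13.1]
width: 29.5
grasp_force: 30.0
```

Emit:
arm_command(series=[{"linear":[-0.0048,0.0075,0],"turn":0},{"linear":[-0.0056,0.0069,0],"turn":0},{"linear":[-0.0063,0.0063,0],"turn":0},{"linear":[-0.0069,0.0056,0],"turn":0},{"linear":[-0.0075,0.0048,0],"turn":0}])

```text
t: 5.2
ee_pos: [479.1, 262.0, 100.3]
orientation: [0.265, -3.128, 0.001]
ft_force: [-3.3, -2.2, -12.3]
width: 29.6
grasp_force: 30.0
```

Emit:
arm_command(series=[{"linear":[-0.0079,0.004,0],"turn":0},{"linear":[-0.0083,0.0032,0],"turn":0},{"linear":[-0.0086,0.0023,0],"turn":0},{"linear":[-0.0088,0.0014,0],"turn":0},{"linear":[-0.0089,0.0005,0],"turn":0}])

```text
t: 5.7
ee_pos: [520.3, 280.8, 100.7]
orientation: [-0.265, 3.13, 0.001]
ft_force: [-3.8, 2.9, -12.4]
width: 29.4
grasp_force: 30.0
```

Emit:
arm_command(series=[{"linear":[-0.0089,-0.0005,0],"turn":0},{"linear":[-0.0088,-0.0014,0],"turn":0},{"linear":[-0.0086,-0.0023,0],"turn":0},{"linear":[-0.0083,-0.0032,0],"turn":0},{"linear":[-0.0079,-0.004,0],"turn":0}])

```text
t: 6.2
ee_pos: [564.7, 276.2, 100.8]
orientation: [-0.265, 3.129, 0.001]
ft_force: [-0.7, 3.5, -12.7]
width: 29.3
grasp_force: 30.0
```

Emit:
arm_command(series=[{"linear":[-0.0075,-0.0048,0],"turn":0},{"linear":[-0.0069,-0.0056,0],"turn":0},{"linear":[-0.0063,-0.0063,0],"turn":0},{"linear":[-0.0056,-0.0069,0],"turn":0},{"linear":[-0.0048,-0.0075,0],"turn":0}])

```text
t: 6.7
ee_pos: [600.2, 250.0, 100.8]
orientation: [-0.265, 3.13, 0.0]
ft_force: [1.1, 4.2, -13.3]
width: 29.4
grasp_force: 30.0
```

```bash
python3 - <<'E'
from h import *
plan([617.8,211.2,100],189.7)
o=ctrl.get_obs();print(o['ft_force'],o['grasp_force'])
E
```

```text
t 6.7 yaw -170.3 tcp [600.2 250.  100.8] shift tool [-0.0108 -0.0412  0.0008] turn -0.0 q6 -1.36 w 29.4
[  1.0795409    4.21617348 -13.29018891] 29.998243153095245
```

Emit:
arm_command(series=[{"linear":[-0.004,-0.0079,0],"turn":0},{"linear":[-0.0032,-0.0083,0],"turn":0},{"linear":[-0.0023,-0.0086,0],"turn":0},{"linear":[-0.0012,-0.0085,0],"turn":0},{"linear":[-0.0002,-0.007,0],"turn":0},{"linear":[0,0,0],"turn":0},{"linear":[0,0,0],"turn":0}])

```text
t: 7.4
ee_pos: [617.3, 211.7, 100.8]
orientation: [-0.265, 3.13, -0.001]
ft_force: [3.6, 0.3, -12.4]
width: 29.4
grasp_force: 30.0
```

```bash
python3 - <<'E'
from h import *
from scipy.optimize import least_squares
plan([617.8,211.2,100],189.7)
o=ctrl.get_obs();print(o['ft_force'],o['grasp_force'])
p=np.array([(450.1,181.9),(453.7,225.9),(479.1,262),(520.3,280.8),(564.7,276.2),(600.2,250),o['ee_pos'][:2]])
s=least_squares(lambda q:np.hypot(*(p-q).T)-85,[534,196]).x;print('spindle',s)
v=o['ee_pos'][:2]-s;print('ang',np.degrees(np.arctan2(v[1],v[0])),'start',np.degrees(np.arctan2(*(s-p[0])[::-1])))
a=grab('top','t2.png')
E
```

```text
t 7.4 yaw -170.3 tcp [617.3 211.7 100.8] shift tool [-0.0004 -0.0006  0.0008] turn -0.001 q6 -1.43 w 29.4
[  3.64157647   0.25819273 -12.44360647] 29.99196231365204
spindle [533.71737457 196.95478306]
ang 10.010012543348168 start 10.206399981662122
```

View pics/t2.png

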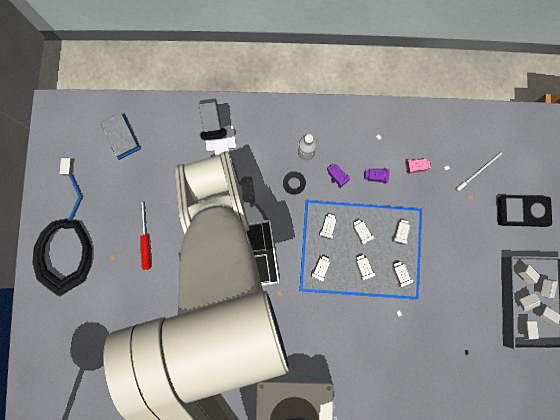

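The top view shows the tray on the near side and the arm over the knob. Next I lower the plunger.

Emit:
arm_command(series=[{"linear":[0,0,0.002],"turn":0},{"linear":[0,0,0.002],"turn":0},{"linear":[0,0,0.002],"turn":0},{"linear":[0,0,0],"turn":0}])

```text
t: 7.85
ee_pos: [617.1, 212.9, 94.6]
orientation: [-0.266, 3.13, 0.0]
ft_force: [4.2, 0.0, -11.4]
width: 29.8
grasp_force: 30.0
```

Emit:
arm_command(series=[{"linear":[0,0,0.003],"turn":0},{"linear":[0,0,0.003],"turn":0},{"linear":[0,0,0.003],"turn":0},{"linear":[0,0,0.0015],"turn":0},{"linear":[0,0,0],"turn":0}])

```text
t: 8.35
ee_pos: [617.2, 212.4, 84.5]
orientation: [-0.266, 3.13, -0.001]
ft_force: [5.7, -3.9, -4.6]
width: 29.2
grasp_force: 30.0
```

Emit:
arm_command(series=[{"linear":[0,0,0],"turn":0},{"linear":[0,0,0],"turn":0},{"linear":[0,0,0],"turn":0},{"linear":[0,0,-0.02],"turn":0},{"linear":[0,0,-0.036],"turn":0},{"linear":[0,0,-0.04],"turn":0},{"linear":[0,0,-0.04],"turn":0},{"linear":[0,0,-0.04],"turn":0},{"linear":[0,0,-0.04],"turn":0}], jaw=1)

```text
t: 9.25
ee_pos: [616.3, 212.9, 302.2]
orientation: [0.266, -3.13, -0.001]
ft_force: [1.2, 0.2, 0.2]
width: 88.0
grasp_force: 0.0
```

Emit:
arm_command(series=[{"linear":[0.0065,-0.0397,0],"turn":0},{"linear":[0.0065,-0.0397,0],"turn":0},{"linear":[0.0065,-0.0397,0],"turn":0},{"linear":[0.0065,-0.0397,0],"turn":0},{"linear":[0.0065,-0.0397,0],"turn":0},{"linear":[0.0065,-0.0397,0],"turn":0},{"linear":[0.0065,-0.0397,0],"turn":0},{"linear":[0.0065,-0.0397,0],"turn":0},{"linear":[0.0065,-0.0397,0],"turn":0},{"linear":[0.0065,-0.0397,0],"turn":0}])

```text
t: 10.25
ee_pos: [619.3, -190.8, 300.5]
orientation: [-0.266, 3.13, 0.001]
ft_force: [0.1, -0.0, -0.4]
width: 87.3
grasp_force: 0.0
```

Emit:
arm_command(series=[{"linear":[0,0,0],"turn":0},{"linear":[0,0,0],"turn":0},{"linear":[0,0,0],"turn":0}])

```text
t: 10.55
ee_pos: [619.5, -188.5, 300.2]
orientation: [0.266, -3.13, -0.001]
ft_force: [0.1, 0.5, -0.1]
width: 87.5
grasp_force: 0.0
```

```bash
python3 - <<'E'
from h import *
plan([620,-190,300],189.7)
w=grab('wrist','w1.png');a=grab('top','t3.png')
np.savez('w1.npz',**w);np.savez('t3.npz',**a)
g=cv2.cvtColor(a['frame'],cv2.COLOR_BGR2GRAY)
k=(g<55).astype(np.uint8);k[:180]=0;k[235:]=0;k[:,:205]=0;k[:,260:]=0
n,l,s,c=cv2.connectedComponentsWithStats(k);print(s[1:],c[1:])
E
```

```text
t 10.6 yaw -170.3 tcp [ 619.5 -188.5  300.2] shift tool [-0.0002 -0.0016  0.0002] turn 0.001 q6 -2.05 w 87.5
[[220 195   7   7  14]
 [228 197   1   1   1]
 [222 199   9   7  18]
 [247 225  13  10 121]
 [217 226   2   1   2]
 [240 226   6   9  44]
 [224 228  15   7  87]
 [205 231  10   4  28]
 [216 230   6   5  24]] [[222.64285714 196.78571429]
 [228.         197.        ]
 [227.         202.88888889]
 [253.27272727 229.69421488]
 [217.5        226.        ]
 [242.27272727 230.09090909]
 [231.09195402 231.47126437]
 [210.03571429 233.03571429]
 [218.70833333 232.04166667]]
```

View pics/w1.png

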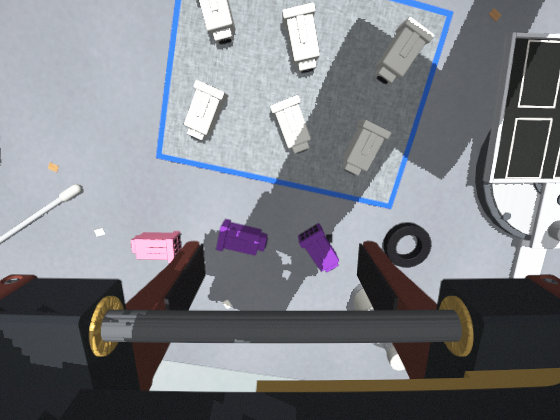

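View pics/t3.png

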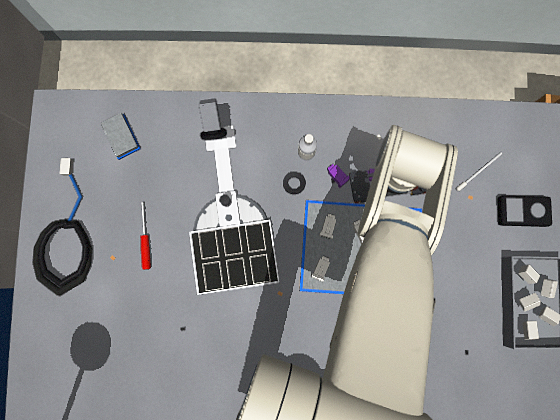

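The wrist view shows six housings at (215,15), (300,38), (404,52), (203,110), (291,125) and (367,148). Every mouth points up in the image, towards the robot, and the tray is at the loading station. Next I measure them from this view.

```bash
cat >> h.py <<'E'
def seg(w,roi=None,thr=18,z=20,amin=400):
    im=cv2.medianBlur(w['frame'],3);g=cv2.cvtColor(im,cv2.COLOR_BGR2GRAY).astype(float)
    hsv=cv2.cvtColor(im,cv2.COLOR_BGR2HSV)
    bg=cv2.medianBlur(g.astype(np.uint8),61).astype(float)
    m=((g-bg>thr)&(hsv[...,1]<60)).astype(np.uint8)
    if roi is not None:
        k=np.zeros_like(m);cv2.fillPoly(k,[np.int32(roi)],1);m*=k
    m=cv2.morphologyEx(m,cv2.MORPH_CLOSE,np.ones((5,5)));m=cv2.morphologyEx(m,cv2.MORPH_OPEN,np.ones((3,3)))
    out=[];cs,_=cv2.findContours(m,cv2.RETR_EXTERNAL,cv2.CHAIN_APPROX_NONE)
    for c in cs:
        if cv2.contourArea(c)<amin: continue
        k=np.zeros_like(m);cv2.drawContours(k,[c],-1,1,-1);v,u=np.nonzero(k)
        P=onz(w,np.c_[u,v],z)[:,:2]
        (cx,cy),(w1,h1),an=cv2.minAreaRect(np.float32(onz(w,c.reshape(-1,2),z)[:,:2]))
        mu=P.mean(0);ww,V=np.linalg.eigh(np.cov((P-mu).T));d=V[:,1];s=(P-mu)@d;t=(P-mu)@V[:,0]
        e=[np.ptp(t[s>s.max()-9]),np.ptp(t[s<s.min()+9])]
        if e[1]>e[0]:d=-d
        r=np.array([cx,cy]);out.append((mu,r,np.degrees(np.arctan2(d[1],d[0]))))
        print('px',np.round([u.mean(),v.mean()]),'mean',mu.round(1),'rect',r.round(1),np.round(sorted([w1,h1])),'ends',np.round(e),'yaw',out[-1][2].round(1))
    return m,out
E
python3 - <<'E'
from h import *
w=dict(np.load('w1.npz'))
m,o=seg(w,[(183,0),(445,18),(388,200),(166,152)])
v=w['frame'].copy();v[m>0]=(0,0,255);cv2.imwrite('pics/seg1.png',v[:210,150:460])
E
```

```text
px [386. 170.] mean [580.9 -47.9] rect [587.5 -48. ] [21. 76.] ends [18.  8.] yaw 154.4
px [366. 147.] mean [554.7 -82.6] rect [558.4 -81.7] [39. 70.] ends [39. 23.] yaw 161.3
px [292. 123.] mean [ 541.  -186.4] rect [ 542.4 -183.4] [40. 71.] ends [39. 24.] yaw -150.0
px [202. 108.] mean [ 542.9 -307. ] rect [ 545.5 -308.1] [39. 70.] ends [39. 22.] yaw 167.9
px [395.  64.] mean [446.7 -70.5] rect [447.5 -70.3] [33. 39.] ends [24. 22.] yaw 138.1
px [302.  36.] mean [ 435.3 -193. ] rect [ 437.4 -193.2] [36. 73.] ends [36. 22.] yaw -156.2
px [216.  17.] mean [ 432.2 -301.8] rect [ 432.4 -300.8] [32. 48.] ends [21. 22.] yaw 34.3
```

View pics/seg1.png

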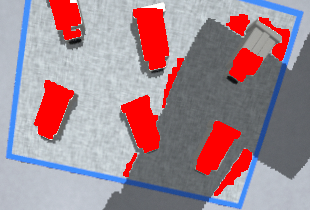

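Emit:
arm_command(series=[{"linear":[0,0,0],"turn":0.149},{"linear":[0,0,0],"turn":0.149},{"linear":[0,0,0],"turn":0.149},{"linear":[0,0,0],"turn":0.049},{"linear":[0.0234,0.0202,0],"turn":0},{"linear":[0.0234,0.0202,0],"turn":0},{"linear":[0.0234,0.0202,0],"turn":0},{"linear":[0.0234,0.0202,0],"turn":0},{"linear":[0,0,0],"turn":0}])

```text
t: 11.55
ee_pos: [555.1, -79.5, 300.4]
orientation: [-0.505, -3.1, -0.001]
ft_force: [-0.0, 0.1, -0.1]
width: 87.6
grasp_force: 0.0
```

Emit:
arm_command(series=[{"linear":[0,0,0.04],"turn":0},{"linear":[0,0,0.04],"turn":0},{"linear":[0,0,0.04],"turn":0},{"linear":[0,0,0.03],"turn":0},{"linear":[0,0,0.03],"turn":0},{"linear":[0,0,0],"turn":0},{"linear":[0,0,0],"turn":0}])

```text
t: 12.25
ee_pos: [557.3, -82.9, 120.4]
orientation: [-0.51, -3.099, 0.0]
ft_force: [0.5, -0.1, 0.3]
width: 87.6
grasp_force: 0.0
```

```bash
python3 - <<'E'
from h import *
plan([557,-82,25.5],161.3)
w=grab('wrist','w2.png')
print(proj(w,[[557,-82,36]]))
E
```

```text
t 12.2 yaw 161.3 tcp [557.3 -82.9 120.4] shift tool [0.0005 0.0007 0.0949] turn 0.0 q6 -1.41 w 87.6
[[282.89037426 223.78819638]]
```

View pics/w2.png

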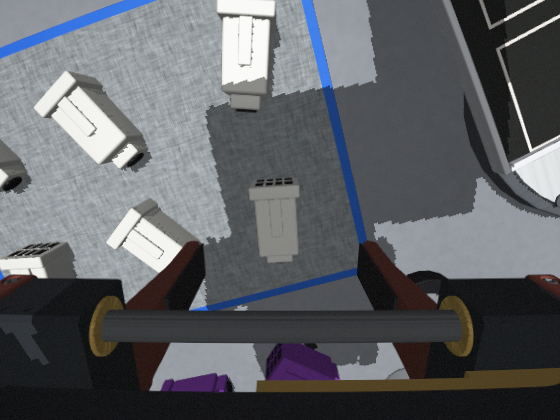

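Emit:
arm_command(series=[{"linear":[0,0,0.03],"turn":0},{"linear":[0,0,0.03],"turn":0},{"linear":[0,0,0.02],"turn":0},{"linear":[0,0,0.01],"turn":0},{"linear":[0,0,0.005],"turn":0},{"linear":[0,0,0],"turn":0}])

```text
t: 12.9
ee_pos: [557.6, -83.2, 26.0]
orientation: [0.511, 3.099, -0.0]
ft_force: [-0.2, 0.3, 0.1]
width: 87.6
grasp_force: 0.0
```

Emit:
arm_command(series=[{"linear":[0,0,0],"turn":0},{"linear":[0,0,0],"turn":0},{"linear":[0,0,0],"turn":0},{"linear":[0,0,0],"turn":0},{"linear":[0,0,0],"turn":0},{"linear":[0,0,0],"turn":0},{"linear":[0,0,0],"turn":0}], jaw=-1)

```text
t: 13.6
ee_pos: [556.8, -83.1, 25.2]
orientation: [-0.511, -3.1, 0.0]
ft_force: [-0.8, -1.6, 2.0]
width: 35.4
grasp_force: 0.7
```

Emit:
arm_command(series=[{"linear":[0,0,-0.02],"turn":0},{"linear":[0,0,-0.03],"turn":0},{"linear":[0,0,-0.03],"turn":0},{"linear":[0,0,-0.03],"turn":0},{"linear":[0,0,-0.03],"turn":0},{"linear":[0,0,0],"turn":-0.149},{"linear":[0,0,0],"turn":-0.149},{"linear":[0,0,0],"turn":-0.149},{"linear":[0,0,0],"turn":-0.055},{"linear":[0,0,0],"turn":0}])

```text
t: 14.6
ee_pos: [556.6, -83.0, 165.0]
orientation: [0.275, -3.129, -0.0]
ft_force: [-0.1, -0.3, -1.0]
width: 32.1
grasp_force: 30.0
```

```bash
python3 - <<'E'
from h import *
plan([403.6,242.9,165],190.1);plan([403.6,242.9,63],190.1)
E
```

```text
t 14.6 yaw -169.9 tcp [556.6 -83.  165. ] shift tool [9.380e-02 3.476e-01 1.000e-04] turn -0.001 q6 -1.92 w 32.1
t 14.6 yaw -169.9 tcp [556.6 -83.  165. ] shift tool [0.0937 0.3476 0.1021] turn -0.001 q6 -1.92 w 32.1
```

Emit:
arm_command(series=[{"linear":[0.0094,0.0348,0],"turn":0},{"linear":[0.0094,0.0348,0],"turn":0},{"linear":[0.0094,0.0348,0],"turn":0},{"linear":[0.0094,0.0348,0],"turn":0},{"linear":[0.0094,0.0348,0],"turn":0},{"linear":[0.0094,0.0348,0],"turn":0},{"linear":[0.0094,0.0348,0],"turn":0},{"linear":[0.0094,0.0348,0],"turn":0},{"linear":[0.0094,0.0348,0],"turn":0},{"linear":[0.0092,0.0344,0],"turn":0}])

```text
t: 15.6
ee_pos: [403.1, 244.1, 165.2]
orientation: [0.272, -3.13, -0.0]
ft_force: [-0.3, 0.1, -1.4]
width: 32.1
grasp_force: 30.0
```

Emit:
arm_command(series=[{"linear":[0,0,0.03],"turn":0},{"linear":[0,0,0.02],"turn":0},{"linear":[0,0,0],"turn":0},{"linear":[0,0,0],"turn":0}])

```text
t: 16.0
ee_pos: [403.9, 242.8, 115.2]
orientation: [0.273, -3.129, 0.001]
ft_force: [-0.6, 0.3, -1.5]
width: 32.2
grasp_force: 30.0
```

```bash
python3 - <<'E'
from h import *
plan([403.6,242.9,63],190.1)
w=grab('wrist','w3.png')
s=np.array([533.7,197.,40]);a=np.radians(190.1);tx=np.array([np.cos(a),np.sin(a),0]);ty=np.array([-np.sin(a),np.cos(a),0])
v=w['frame'].copy()
for X in(28,120):
  for Y in(-68,0,68):
    q=np.array([s+(X+i)*tx+(Y+j)*ty for i,j in((39.5,25),(39.5,-25),(-39.5,-25),(-39.5,25))])
    p=proj(w,q);
    if p.min()>-300 and p.max()<900: cv2.polylines(v,[np.int32(p.round())],True,(0,255,0),1)
cv2.imwrite('pics/w3o.png',v)
E
```

```text
t 16.0 yaw -170.0 tcp [403.9 242.8 115.2] shift tool [0.0002 0.0002 0.0522] turn -0.002 q6 -1.23 w 32.2
```

View pics/w3o.png

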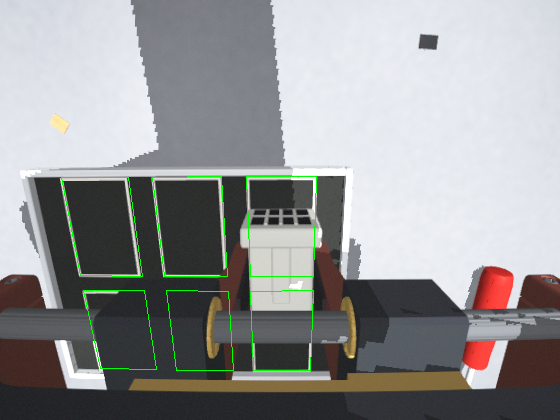

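The overlay of expected outlines matches the real ones to about 2 px, so the tray pose is confirmed. The held housing's mouth faces outward. I'll place it.

Emit:
arm_command(series=[{"linear":[0,0,0.02],"turn":0},{"linear":[0,0,0.016],"turn":0},{"linear":[0,0,0.01],"turn":0},{"linear":[0,0,0.005],"turn":0},{"linear":[0,0,0.002],"turn":0},{"linear":[0,0,0],"turn":0},{"linear":[0,0,0],"turn":0}])

```text
t: 16.75
ee_pos: [405.3, 244.1, 65.0]
orientation: [-0.272, 3.127, 0.004]
ft_force: [-6.8, 1.0, 27.6]
width: 32.0
grasp_force: 30.0
```

Emit:
arm_command(series=[{"linear":[0,0,0],"turn":0},{"linear":[0,0,0],"turn":0},{"linear":[0,0,0],"turn":0},{"linear":[0,0,-0.01],"turn":0},{"linear":[0,0,-0.02],"turn":0},{"linear":[0,0,-0.03],"turn":0},{"linear":[0,0,-0.04],"turn":0},{"linear":[0,0,-0.04],"turn":0},{"linear":[0,0,-0.04],"turn":0}], jaw=0.1)

```text
t: 17.65
ee_pos: [403.6, 242.6, 244.3]
orientation: [0.275, -3.129, 0.0]
ft_force: [0.9, 0.8, -0.1]
width: 48.3
grasp_force: 0.0
```

```bash
python3 - <<'E'
from h import *
plan([455,-69,240],163)
w=grab('wrist');np.savez('w4.npz',**w)
v,u=np.nonzero(np.ones((420,560)))
m,o=seg(w,[(100,60),(500,60),(500,260),(100,260)],thr=60,z=56)
E
```

```text
t 17.6 yaw -170.0 tcp [403.6 242.6 244.3] shift tool [ 0.0036 -0.3158  0.0043] turn 0.472 q6 -1.23 w 48.3
px [278. 220.] mean [432.4 244.2] rect [427.7 236.2] [40. 67.] ends [33. 10.] yaw 55.3
px [186. 165.] mean [389.2 134.7] rect [403.6 121.2] [ 83. 161.] ends [59. 12.] yaw 109.5
```

```bash
cat >> h.py <<'E'
S=np.array([533.7,197.,0]);A=np.radians(190.1);TX=np.array([np.cos(A),np.sin(A),0]);TY=np.array([-np.sin(A),np.cos(A),0])
def tray(w,lo=110,rowmax=262,zs=56):
    """silhouettes of housings on tray, in tray coords"""
    g=cv2.cvtColor(cv2.medianBlur(w['frame'],3),cv2.COLOR_BGR2GRAY)
    k=np.zeros_like(g);q=proj(w,[S+x*TX+y*TY+[0,0,40] for x,y in((-8,-110),(158,-110),(158,110),(-8,110))])
    cv2.fillPoly(k,[np.int32(q)],1);k[rowmax:]=0
    m=((g>lo)&(k>0)).astype(np.uint8);m=cv2.morphologyEx(m,cv2.MORPH_OPEN,np.ones((9,9)))
    n,l,s,c=cv2.connectedComponentsWithStats(m)
    for i in range(1,n):
        if s[i,4]<300: continue
        v,u=np.nonzero(l==i);P=onz(w,np.c_[u,v],zs)-S
        T=np.float32(np.c_[P@TX,P@TY]);r=cv2.minAreaRect(T)
        mu=T.mean(0);_,V=np.linalg.eigh(np.cov((T-mu).T));d=V[:,1]
        print('tray mean',mu.round(1),'rect',np.round(r[0],1),np.round(r[1]),'axis',np.degrees(np.arctan(d[1]/d[0])).round(1),'rows',s[i,1],s[i,1]+s[i,3])
E
python3 - <<'E'
from h import *
w=dict(np.load('w4.npz'));tray(w)
E
```

```text
tray mean [117.4 -69. ] rect [113.5 -69.4] [49. 71.] axis -0.8 rows 169 232
```

The housing is in a1, within about 3 mm. Next is housing E.

Emit:
arm_command(series=[{"linear":[-0.0006,-0.0353,0],"turn":0},{"linear":[-0.0006,-0.0353,0],"turn":0},{"linear":[-0.0006,-0.0353,0],"turn":0},{"linear":[-0.0006,-0.0353,0],"turn":0},{"linear":[-0.0006,-0.0353,0],"turn":0},{"linear":[-0.0006,-0.0353,0],"turn":0},{"linear":[-0.0006,-0.0353,0],"turn":0},{"linear":[-0.0006,-0.0353,0],"turn":0},{"linear":[-0.0006,-0.0353,0],"turn":0}], jaw=1)

```text
t: 18.6
ee_pos: [464.5, -70.5, 242.5]
orientation: [-0.274, 3.129, -0.0]
ft_force: [0.3, 0.6, 0.3]
width: 87.5
grasp_force: 0.0
```

Emit:
arm_command(series=[{"linear":[0,0,0],"turn":0.149},{"linear":[0,0,0],"turn":0.149},{"linear":[0,0,0],"turn":0.149},{"linear":[0,0,0],"turn":0.025},{"linear":[0,0,0],"turn":0},{"linear":[0,0,0],"turn":0}])

```text
t: 19.2
ee_pos: [464.6, -68.9, 242.3]
orientation: [0.46, 3.108, -0.0]
ft_force: [-0.2, 0.8, -0.0]
width: 88.0
grasp_force: 0.0
```

```bash
cat >> h.py <<'E'
def bright(w,rng,lo=150,zs=20,amin=400,crop=(0,262,0,560)):
    """white housings on mat in world; rng xmin,xmax,ymin,ymax"""
    im=cv2.medianBlur(w['frame'],3);h=cv2.cvtColor(im,cv2.COLOR_BGR2HSV)
    g=cv2.cvtColor(im,cv2.COLOR_BGR2GRAY)
    k=np.zeros_like(g);x0,x1,y0,y1=rng;cv2.fillPoly(k,[np.int32(proj(w,[(x0,y0,10),(x0,y1,10),(x1,y1,10),(x1,y0,10)]))],1)
    k[:crop[0]]=0;k[crop[1]:]=0
    bg=np.median(g[k>0]);print('bg',bg)
    m=((g>lo)&(k>0)&(h[...,1]<70)).astype(np.uint8);m=cv2.morphologyEx(m,cv2.MORPH_OPEN,np.ones((5,5)))
    n,l,s,c=cv2.connectedComponentsWithStats(m)
    for i in range(1,n):
        if s[i,4]<amin: continue
        v,u=np.nonzero(l==i);P=onz(w,np.c_[u,v],zs)[:,:2];mu=P.mean(0);_,V=np.linalg.eigh(np.cov((P-mu).T));d=V[:,1]
        r=cv2.minAreaRect(np.float32(P));a=(P-mu)@d;t=(P-mu)@V[:,0];e=[np.ptp(t[a>a.max()-9]),np.ptp(t[a<a.min()+9])]
        if e[1]>e[0]:d=-d
        print('px',c[i].round(),s[i][:4],'mean',mu.round(1),'rect',np.round(r[0],1),np.round(sorted(r[1])),'ends',np.round(e),'yaw',np.degrees(np.arctan2(d[1],d[0])).round(1))
E
python3 - <<'E'
from h import *
plan([440,-69,26],163)
w=grab('wrist','w5.png');np.savez('w5.npz',**w)
seg(w,None);
for lo in(150,185,200):bright(w,(385,610,-130,-10),lo)
E
```

```text
t 19.2 yaw 163.2 tcp [464.6 -68.9 242.3] shift tool [ 0.0235 -0.0072  0.2163] turn 0.003 q6 -1.45 w 88.0
px [360. 361.] mean [741.1 -33.1] rect [742.3 -32.2] [ 67. 147.] ends [17.  7.] yaw 66.4
px [224. 364.] mean [ 689.6 -224.9] rect [ 696.2 -223.8] [ 90. 235.] ends [10. 25.] yaw -100.7
px [ 24. 335.] mean [ 563.  -488.7] rect [ 572.6 -496.7] [57. 92.] ends [32. 12.] yaw -177.0
px [342. 301.] mean [636.  -34.7] rect [639.  -55.3] [ 46. 107.] ends [39.  5.] yaw 88.4
px [225. 293.] mean [ 579.1 -183. ] rect [ 567.9 -179.3] [76. 99.] ends [39. 34.] yaw 64.0
px [515. 270.] mean [661.3 198.6] rect [652.2 196.6] [ 46. 149.] ends [18.  7.] yaw 72.9
px [ 84. 213.] mean [ 422.5 -315.4] rect [ 426.7 -316.5] [39. 74.] ends [39. 22.] yaw -149.5
px [173. 200.] mean [ 439.6 -200.4] rect [ 443.2 -201.2] [40. 71.] ends [39. 22.] yaw -153.8
px [362. 164.] mean [463.5  31.4] rect [470.2  35.2] [34. 47.] ends [18. 32.] yaw -89.1
px [277. 161.] mean [431.9 -65.1] rect [435.5 -69. ] [39. 68.] ends [38. 25.] yaw 163.0
px [463. 136.] mean [470.5 153.4] rect [493.3 168.7] [218. 289.] ends [25. 36.] yaw -5.7
bg 90.0
px [237. 177.] [214 132  42  99] mean [ 436.1 -116.4] rect [ 444.3 -114.4] [ 28. 121.] ends [27. 12.] yaw 177.2
bg 90.0
bg 90.0
```

Emit:
arm_command(series=[{"linear":[0.015,-0.0035,0.03],"turn":0},{"linear":[0.0148,-0.0035,0.03],"turn":0},{"linear":[0,0,0.04],"turn":0},{"linear":[0,0,0.04],"turn":0},{"linear":[0,0,0.03],"turn":0},{"linear":[0,0,0.025],"turn":0},{"linear":[0,0,0.013],"turn":0},{"linear":[0,0,0.009],"turn":0},{"linear":[0,0,0],"turn":0}])

```text
t: 20.15
ee_pos: [433.9, -66.9, 24.5]
orientation: [-0.463, -3.106, -0.0]
ft_force: [-0.5, -0.4, -0.7]
width: 87.8
grasp_force: 0.0
```

Emit:
arm_command(series=[{"linear":[0,0,0],"turn":0},{"linear":[0,0,0],"turn":0},{"linear":[0,0,0],"turn":0},{"linear":[0,0,0],"turn":0},{"linear":[0,0,0],"turn":0},{"linear":[0,0,0],"turn":0},{"linear":[0,0,0],"turn":0},{"linear":[0,0,0],"turn":0},{"linear":[0,0,0],"turn":0}], jaw=-1)

```text
t: 21.05
ee_pos: [434.1, -67.0, 25.2]
orientation: [-0.464, -3.107, -0.0]
ft_force: [0.6, -0.1, 1.2]
width: 33.1
grasp_force: 28.6
```

Emit:
arm_command(series=[{"linear":[0,0,-0.02],"turn":0},{"linear":[0,0,-0.03],"turn":0},{"linear":[0,0,-0.03],"turn":0},{"linear":[0,0,-0.03],"turn":0},{"linear":[0,0,-0.03],"turn":0},{"linear":[0,0,0],"turn":-0.149},{"linear":[0,0,0],"turn":-0.149},{"linear":[0,0,0],"turn":-0.149},{"linear":[0,0,0],"turn":-0.025},{"linear":[0,0,0],"turn":0}])

```text
t: 22.05
ee_pos: [433.9, -66.9, 165.0]
orientation: [0.27, -3.129, -0.0]
ft_force: [0.3, 1.2, -1.1]
width: 32.5
grasp_force: 28.7
```

```bash
python3 - <<'E'
from h import *
plan([415.6,176.0,165],190.1)
E
```

```text
t 22.1 yaw -170.1 tcp [433.9 -66.9 165. ] shift tool [-2.370e-02  2.425e-01  1.000e-04] turn -0.004 q6 -1.92 w 32.5
```

Emit:
arm_command(series=[{"linear":[-0.003,0.0303,0],"turn":0},{"linear":[-0.003,0.0303,0],"turn":0},{"linear":[-0.003,0.0303,0],"turn":0},{"linear":[-0.003,0.0303,0],"turn":0},{"linear":[-0.003,0.0303,0],"turn":0},{"linear":[-0.003,0.0303,0],"turn":0},{"linear":[-0.003,0.0303,0],"turn":0},{"linear":[-0.0027,0.0304,0],"turn":-0.004},{"linear":[0,0,0],"turn":0}])

```text
t: 22.95
ee_pos: [415.2, 178.5, 165.2]
orientation: [-0.281, 3.128, 0.001]
ft_force: [0.4, -0.9, 0.1]
width: 33.4
grasp_force: 28.7
```

Emit:
arm_command(series=[{"linear":[0,0,0.03],"turn":0},{"linear":[0,0,0.03],"turn":0},{"linear":[0,0,0.02],"turn":0},{"linear":[0,0,0.01],"turn":0},{"linear":[0,0,0.006],"turn":0},{"linear":[0,0,0.003],"turn":0},{"linear":[0,0,0],"turn":0},{"linear":[0,0,0],"turn":0}])

```text
t: 23.75
ee_pos: [415.7, 176.0, 66.8]
orientation: [-0.281, 3.128, 0.001]
ft_force: [0.3, -0.1, -0.9]
width: 33.1
grasp_force: 28.7
```

Emit:
arm_command(series=[{"linear":[0,0,0.001],"turn":0},{"linear":[0,0,0.001],"turn":0},{"linear":[0,0,0.001],"turn":0},{"linear":[0,0,0],"turn":0}])

```text
t: 24.15
ee_pos: [415.1, 175.9, 63.2]
orientation: [0.281, -3.129, 0.0]
ft_force: [1.0, -0.2, -0.7]
width: 33.4
grasp_force: 28.7
```

Emit:
arm_command(series=[{"linear":[0,0,0.001],"turn":0},{"linear":[0,0,0.001],"turn":0},{"linear":[0,0,0],"turn":0}])

```text
t: 24.45
ee_pos: [415.2, 175.9, 61.2]
orientation: [-0.281, 3.129, -0.0]
ft_force: [-0.7, 0.4, 0.7]
width: 32.8
grasp_force: 28.7
```

Emit:
arm_command(series=[{"linear":[0,0,0],"turn":0},{"linear":[0,0,0],"turn":0},{"linear":[0,0,0],"turn":0},{"linear":[0,0,-0.01],"turn":0},{"linear":[0,0,-0.02],"turn":0},{"linear":[0,0,-0.03],"turn":0},{"linear":[0,0,-0.04],"turn":0},{"linear":[0,0,-0.04],"turn":0},{"linear":[0,0,-0.04],"turn":0}], jaw=0.1)

```text
t: 25.35
ee_pos: [414.7, 175.8, 243.5]
orientation: [-0.281, 3.129, 0.0]
ft_force: [0.5, 0.3, -1.1]
width: 48.0
grasp_force: 0.0
```

```bash
python3 - <<'E'
from h import *
plan([560,-307,300],168)
w=grab('wrist','w6.png');np.savez('w6.npz',**w)
tray(w)
E
```

```text
t 25.4 yaw -169.7 tcp [414.7 175.8 243.5] shift tool [-0.0569 -0.5009 -0.0565] turn 0.389 q6 -1.38 w 48.0
tray mean [122.2  -1. ] rect [119.3  -4. ] [43. 71.] axis -6.1 rows 164 228
tray mean [116.2 -71.4] rect [113.5 -72.5] [71. 43.] axis -1.3 rows 170 233
```

View pics/w6.png

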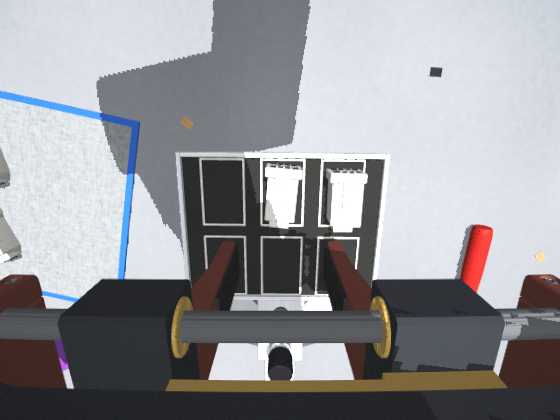

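a1 and a2 are filled with mouths outward. a2 is slightly skewed and a1 sits slightly inward, so I'll quantify both against ideal projections.

```bash
python3 - <<'E'
from h import *
w=dict(np.load('w6.npz'))
for n,Y in(('a1',-68),('a2',0)):
    f=lambda x,y,z:S+(120+x)*TX+(Y+y)*TY+[0,0,56+z]
    print(n,'body top corners x=24,-24',proj(w,[f(23,-16,16),f(23,16,16),f(-24,16,16),f(-24,-16,16)]).round(1).tolist(),'collar front top/bot',proj(w,[f(34,-19,18),f(34,19,18),f(34,0,-16)]).round(1).tolist(),'neck',proj(w,[f(-34,0,11)]).round(1).tolist())
    print('outline',proj(w,[f(39.5,-25,-16),f(39.5,25,-16),f(-39.5,25,-16),f(-39.5,-25,-16)]).round(1).tolist())
c=cv2.resize(w['frame'][145:245,175:395],None,fx=3.6,fy=3.6,interpolation=cv2.INTER_CUBIC);c=(np.clip(c.astype(float)-120,0,255)*1.9).clip(0,255).astype(np.uint8)
cv2.imwrite('pics/w6c.png',c)
E
```

```text
a1 body top corners x=24,-24 [[362.2, 178.0], [331.4, 177.9], [329.3, 221.2], [359.0, 221.3]] collar front top/bot [[366.4, 167.7], [329.3, 167.5], [341.6, 163.4]] neck [[342.7, 228.5]]
outline [[364.0, 158.6], [319.6, 158.4], [317.1, 225.4], [359.0, 225.5]]
a2 body top corners x=24,-24 [[296.6, 177.7], [265.6, 177.6], [266.0, 221.0], [295.9, 221.1]] collar front top/bot [[299.8, 167.4], [262.5, 167.2], [281.1, 163.2]] neck [[280.9, 228.4]]
outline [[303.5, 158.3], [258.8, 158.2], [259.8, 225.3], [301.9, 225.4]]
```

View pics/w6c.png

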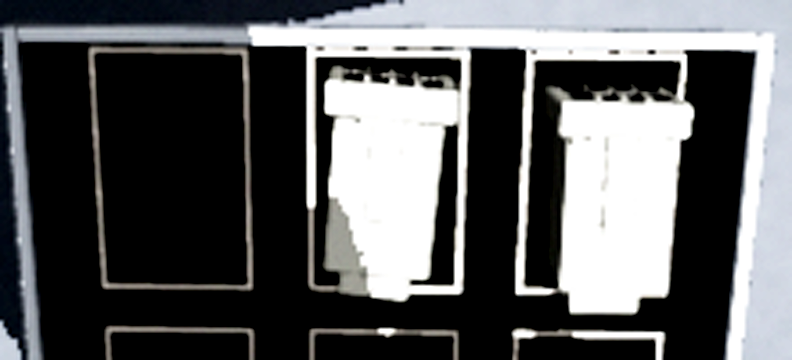

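Both are within tolerance: a1 is about 3 mm inward, and a2 about 4.5° skewed. Next is housing C.

Emit:
arm_command(series=[{"linear":[-0.0051,-0.0418,0],"turn":0},{"linear":[-0.0051,-0.0418,0],"turn":0},{"linear":[-0.0051,-0.0418,0],"turn":0},{"linear":[-0.0051,-0.0418,0],"turn":0},{"linear":[-0.0051,-0.0418,0],"turn":0},{"linear":[-0.0051,-0.0418,0],"turn":0}], jaw=1)

```text
t: 26.0
ee_pos: [490.1, -67.1, 241.8]
orientation: [-0.281, 3.128, -0.0]
ft_force: [0.9, 0.5, 0.9]
width: 87.3
grasp_force: 0.0
```

Emit:
arm_command(series=[{"linear":[-0.0051,-0.0418,0],"turn":0},{"linear":[-0.0051,-0.0418,0],"turn":0},{"linear":[-0.0051,-0.0418,0],"turn":0},{"linear":[-0.0051,-0.0418,0],"turn":0},{"linear":[-0.0051,-0.0418,0],"turn":0},{"linear":[-0.0051,-0.0418,0],"turn":0},{"linear":[0,0,0],"turn":0.149},{"linear":[0,0,0],"turn":0.149},{"linear":[0,0,0],"turn":0.091}])

```text
t: 26.9
ee_pos: [564.5, -307.1, 241.3]
orientation: [-0.339, -3.123, -0.0]
ft_force: [-0.8, 0.6, 0.4]
width: 87.8
grasp_force: 0.0
```

Emit:
arm_command(series=[{"linear":[0,0,0],"turn":0},{"linear":[0,0,0],"turn":0}])

```text
t: 27.1
ee_pos: [564.7, -306.7, 241.4]
orientation: [0.325, 3.125, -0.0]
ft_force: [0.0, 0.4, -0.4]
width: 87.6
grasp_force: 0.0
```

```bash
python3 - <<'E'
from h import *
plan([544,-307.5,26],168)
w=grab('wrist');np.savez('w7.npz',**w)
seg(w,[(0,0),(560,0),(560,260),(0,260)]);
E
```

```text
t 27.1 yaw 168.1 tcp [ 564.7 -306.7  241.4] shift tool [ 0.0201 -0.005   0.2154] turn 0.002 q6 -1.88 w 87.6
px [283. 174.] mean [ 547.5 -301.3] rect [ 549.1 -295.3] [52. 68.] ends [39. 42.] yaw -5.0
px [381. 150.] mean [ 543.3 -182.7] rect [ 544.1 -179.9] [39. 67.] ends [40. 29.] yaw -150.5
px [374.  70.] mean [ 455.  -179.1] rect [ 454.6 -176.9] [28. 44.] ends [12. 23.] yaw -22.4
px [256.  59.] mean [ 417.8 -303.8] rect [ 421.1 -303.5] [40. 73.] ends [40. 22.] yaw -157.5
px [352.  38.] mean [ 417.9 -198.1] rect [ 420.9 -192.3] [37. 40.] ends [12. 12.] yaw -28.7
```

```bash
python3 - <<'E'
from h import *
w=dict(np.load('w7.npz'))
for t in(30,45): seg(w,[(225,110),(345,110),(345,250),(225,250)],thr=t)
E
```

```text
px [281. 172.] mean [ 545.1 -303.5] rect [ 548.  -303.1] [39. 67.] ends [39. 26.] yaw 165.5
```

Emit:
arm_command(series=[{"linear":[0.0095,-0.0005,0.03],"turn":0},{"linear":[0.0095,0,0.03],"turn":0.035},{"linear":[0,0,0.04],"turn":0},{"linear":[0,0,0.04],"turn":0},{"linear":[0,0,0.03],"turn":0},{"linear":[0,0,0.025],"turn":0},{"linear":[0,0,0.012],"turn":0},{"linear":[0,0,0.009],"turn":0},{"linear":[0,0,0],"turn":0}])

```text
t: 28.05
ee_pos: [546.0, -303.1, 24.8]
orientation: [-0.382, -3.118, -0.0]
ft_force: [0.6, 0.7, 0.9]
width: 87.8
grasp_force: 0.0
```

Emit:
arm_command(series=[{"linear":[0,0,0],"turn":0},{"linear":[0,0,0],"turn":0},{"linear":[0,0,0],"turn":0},{"linear":[0,0,0],"turn":0},{"linear":[0,0,0],"turn":0},{"linear":[0,0,0],"turn":0},{"linear":[0,0,0],"turn":0},{"linear":[0,0,0],"turn":0},{"linear":[0,0,0],"turn":0}], jaw=-1)

```text
t: 28.95
ee_pos: [546.1, -303.2, 25.2]
orientation: [-0.384, -3.118, -0.0]
ft_force: [-0.1, 0.3, 0.2]
width: 31.8
grasp_force: 30.0
```

Emit:
arm_command(series=[{"linear":[0,0,-0.02],"turn":0},{"linear":[0,0,-0.03],"turn":0},{"linear":[0,0,-0.03],"turn":0},{"linear":[0,0,-0.03],"turn":0},{"linear":[0,0,-0.03],"turn":0},{"linear":[0,0,0],"turn":-0.14},{"linear":[0,0,0],"turn":-0.14},{"linear":[0,0,0],"turn":-0.14},{"linear":[0,0,0],"turn":0},{"linear":[0,0,0],"turn":0}])

```text
t: 29.95
ee_pos: [546.0, -303.2, 165.0]
orientation: [0.269, -3.13, -0.0]
ft_force: [0.1, -0.6, -1.4]
width: 32.0
grasp_force: 30.0
```

```bash
python3 - <<'E'
from h import *
plan([427.5,109.0,165],190.1);print(S+120*TX+68*TY)
E
```

```text
t 29.9 yaw -170.2 tcp [ 546.  -303.2  165. ] shift tool [4.640e-02 4.264e-01 1.000e-04] turn -0.005 q6 -2.27 w 32.0
[427.48455578 109.00977663   0.        ]
```

Emit:
arm_command(series=[{"linear":[0.0047,0.0426,0],"turn":-0.005},{"linear":[0.0047,0.0426,0],"turn":0},{"linear":[0.0047,0.0426,0],"turn":0},{"linear":[0.0047,0.0426,0],"turn":0},{"linear":[0.0047,0.0426,0],"turn":0},{"linear":[0.0047,0.0426,0],"turn":0},{"linear":[0.0047,0.0426,0],"turn":0},{"linear":[0.0047,0.0426,0],"turn":0},{"linear":[0.0047,0.0426,0],"turn":0},{"linear":[0.0047,0.0426,0],"turn":0}])

```text
t: 30.95
ee_pos: [423.1, 108.9, 165.3]
orientation: [-0.277, 3.129, 0.0]
ft_force: [-0.0, 0.0, 0.3]
width: 31.9
grasp_force: 30.0
```

Emit:
arm_command(series=[{"linear":[0,0,0.01],"turn":0},{"linear":[0,0,0.03],"turn":0},{"linear":[0,0,0.03],"turn":0},{"linear":[0,0,0.015],"turn":0},{"linear":[0,0,0.009],"turn":0},{"linear":[0,0,0.005],"turn":0},{"linear":[0,0,0.003],"turn":0},{"linear":[0,0,0],"turn":0}])

```text
t: 31.75
ee_pos: [424.1, 107.4, 63.4]
orientation: [-0.281, 3.128, 0.0]
ft_force: [0.3, -0.7, -0.4]
width: 32.1
grasp_force: 30.0
```

```bash
python3 - <<'E'
from h import *
plan([427.5,109.0,62],190.1);o=ctrl.get_obs();print(o['ft_force'])
E
```

```text
t 31.8 yaw -169.7 tcp [424.1 107.4  63.4] shift tool [-0.0037  0.001   0.0014] turn 0.003 q6 -1.53 w 32.1
[ 0.27636119 -0.67834611 -0.37937932]
```

Emit:
arm_command(series=[{"linear":[-0.0025,0.001,0],"turn":0.003},{"linear":[0,0,0.0015],"turn":0},{"linear":[0,0,0],"turn":0}])

```text
t: 32.05
ee_pos: [426.3, 109.0, 62.0]
orientation: [-0.278, 3.128, 0.0]
ft_force: [-0.1, 0.2, -1.2]
width: 32.0
grasp_force: 30.0
```

Emit:
arm_command(series=[{"linear":[0,0,0],"turn":0},{"linear":[0,0,0],"turn":0},{"linear":[0,0,0],"turn":0},{"linear":[0,0,-0.01],"turn":0},{"linear":[0,0,-0.02],"turn":0},{"linear":[0,0,-0.03],"turn":0},{"linear":[0,0,-0.04],"turn":0},{"linear":[0,0,-0.04],"turn":0},{"linear":[0,0,-0.04],"turn":0}], jaw=0.1)

```text
t: 32.95
ee_pos: [425.5, 108.8, 244.0]
orientation: [-0.278, 3.129, 0.0]
ft_force: [0.8, 0.2, 0.5]
width: 48.3
grasp_force: 0.0
```

Emit:
arm_command(series=[{"linear":[0,0,0],"turn":0.149},{"linear":[0,0,0],"turn":0.149},{"linear":[0,0,0],"turn":0.149},{"linear":[0,0,0],"turn":0.149},{"linear":[0,0,0],"turn":0.149},{"linear":[0,0,0],"turn":0.149},{"linear":[0,0,0],"turn":0.149},{"linear":[0,0,0],"turn":0.149},{"linear":[0,0,0],"turn":0.149},{"linear":[0,0,0],"turn":0.149}])

```text
t: 33.95
ee_pos: [425.7, 108.8, 242.3]
orientation: [1.925, 2.483, 0.0]
ft_force: [-0.7, -0.3, -0.7]
width: 48.6
grasp_force: 0.0
```

Emit:
arm_command(series=[{"linear":[0,0,0],"turn":0.145},{"linear":[0,0,0],"turn":0.145},{"linear":[0,0,0],"turn":0.145},{"linear":[0,0,0],"turn":0.145},{"linear":[0,0,0],"turn":0.145},{"linear":[0,0,0],"turn":0.145},{"linear":[0,0,0],"turn":0.145},{"linear":[0,0,0],"turn":0.145},{"linear":[0,0,0],"turn":0.145},{"linear":[0,0,0],"turn":0.145}])

```text
t: 34.95
ee_pos: [425.8, 108.9, 242.3]
orientation: [3.087, 0.582, 0.001]
ft_force: [-0.0, 0.6, -0.5]
width: 48.4
grasp_force: 0.0
```

```bash
python3 - <<'E'
from h import *
plan([510,-190,243],27)
E
```

```text
t 35.0 yaw 21.4 tcp [425.8 108.9 242.3] shift tool [-0.0304  0.309  -0.0006] turn -0.098 q6 1.42 w 48.4
```

Emit:
arm_command(series=[{"linear":[0,0,0],"turn":-0.098},{"linear":[-0.0173,0.0338,0],"turn":0},{"linear":[-0.0173,0.0338,0],"turn":0},{"linear":[-0.0173,0.0338,0],"turn":0},{"linear":[-0.0173,0.0338,0],"turn":0},{"linear":[-0.0173,0.0338,0],"turn":0},{"linear":[-0.0173,0.0338,0],"turn":0},{"linear":[-0.0173,0.0338,0],"turn":0},{"linear":[-0.0173,0.0338,0],"turn":0},{"linear":[0,0,0],"turn":0}], jaw=1)

```text
t: 35.95
ee_pos: [427.3, -198.3, 242.6]
orientation: [3.052, 0.736, 0.002]
ft_force: [-0.4, 0.6, 0.2]
width: 88.0
grasp_force: 0.0
```

Emit:
arm_command(series=[{"linear":[0,0,0],"turn":0},{"linear":[0,0,0],"turn":0}])

```text
t: 36.15
ee_pos: [426.8, -194.0, 241.8]
orientation: [-3.052, -0.742, 0.0]
ft_force: [-0.9, -0.4, 0.6]
width: 88.0
grasp_force: 0.0
```

```bash
python3 - <<'E'
from h import *
plan([438,-195,26],27)
w=grab('wrist','w8.png');np.savez('w8.npz',**w)
for t in(18,30,45):seg(w,[(0,0),(560,0),(560,260),(0,260)],thr=t)
print(proj(w,[[438,-195,36],[542,-184,36]]))
E
```

```text
t 36.1 yaw 27.3 tcp [ 426.8 -194.   241.8] shift tool [0.0095 0.0061 0.2158] turn 0.006 q6 0.64 w 88.0
px [190. 233.] mean [ 319.8 -118.9] rect [ 323.4 -117.2] [18. 92.] ends [6. 5.] yaw 160.0
px [358. 229.] mean [ 423.  -305.4] rect [ 421.  -308.7] [33. 76.] ends [20. 22.] yaw 16.7
px [283. 191.] mean [ 423.  -198.2] rect [ 422.  -194.4] [46. 47.] ends [31. 20.] yaw 51.7
px [178.  90.] mean [470.9 -41. ] rect [471.3 -46.3] [22. 44.] ends [23.  5.] yaw 129.6
px [324.  90.] mean [ 545.9 -186.6] rect [ 545.6 -185.8] [39. 72.] ends [39. 33.] yaw -144.0
px [12. 54.] mean [422.8 143.8] rect [416.  140.8] [31. 94.] ends [30. 28.] yaw -167.8
px [55. 81.] mean [415.5  90.1] rect [426.7  85.4] [ 41. 160.] ends [7. 7.] yaw 176.0
px [358. 230.] mean [ 421.8 -306.1] rect [ 421.1 -308.5] [33. 75.] ends [20. 20.] yaw 15.5
px [283. 191.] mean [ 423.1 -198.7] rect [ 422.9 -196.9] [41. 44.] ends [32. 41.] yaw 38.1
px [324.  90.] mean [ 546.  -186.5] rect [ 545.9 -185.7] [39. 71.] ends [39. 33.] yaw -144.3
px [12. 53.] mean [423.8 143.9] rect [416.3 140.9] [31. 93.] ends [30. 28.] yaw -167.7
px [56. 78.] mean [419.5  89. ] rect [428.1  85.4] [ 38. 157.] ends [8. 7.] yaw 177.3
px [324.  90.] mean [ 546.4 -186.5] rect [ 546.1 -185.5] [38. 71.] ends [38. 33.] yaw -143.1
px [13. 31.] mean [446.5 149.1] rect [443.8 150.5] [26. 40.] ends [ 7. 28.] yaw 13.0
px [59. 73.] mean [426.4  87.6] rect [431.4  84.6] [ 34. 151.] ends [8. 6.] yaw 179.2
[[286.37059129 180.92474555]
 [322.38909682  90.96556876]]
```

View pics/w8.png

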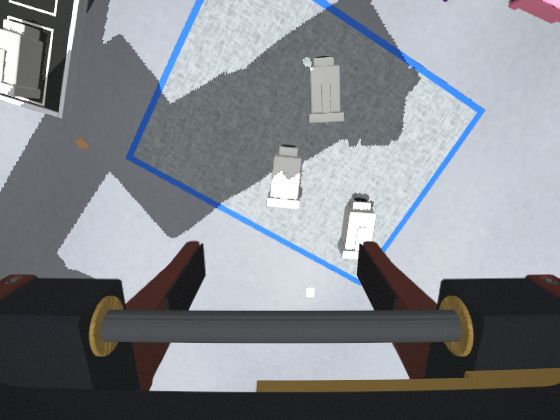

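D's top runs from (288,150) at the neck to (284,203) at the collar, half in shadow. B is clear at (324,90) and F is at (358,229). I'll work out D from its end points.

```bash
python3 - <<'E'
from h import *
w=dict(np.load('w8.npz'))
P=onz(w,[[288.5,152],[284,200]],36)
print(P, np.degrees(np.arctan2(*(P[0]-P[1])[:2][::-1])),P.mean(0))
# edges: per-row body extents via gradient
g=cv2.GaussianBlur(cv2.cvtColor(w['frame'],cv2.COLOR_BGR2GRAY),(3,3),0).astype(int)
for r in range(144,214,4): print(r,g[r,264:308:2].tolist())
E
```

```text
[[ 468.16155469 -181.90205526   36.        ]
 [ 416.76146087 -202.99781443   36.        ]] 22.314353850063732 [ 442.46150778 -192.44993485   36.        ]
144 [111, 115, 116, 120, 116, 113, 112, 113, 113, 90, 83, 84, 89, 97, 104, 114, 115, 119, 116, 111, 114, 118]
148 [117, 115, 116, 113, 112, 111, 111, 120, 177, 184, 180, 176, 175, 171, 162, 156, 153, 126, 109, 114, 113, 109]
152 [114, 111, 113, 111, 111, 109, 112, 131, 177, 182, 182, 182, 182, 183, 182, 183, 173, 121, 111, 115, 114, 113]
156 [111, 114, 118, 115, 111, 139, 160, 158, 158, 157, 149, 146, 146, 150, 153, 150, 146, 126, 118, 114, 115, 117]
160 [115, 114, 112, 119, 125, 162, 184, 184, 184, 184, 184, 183, 184, 183, 183, 184, 183, 183, 169, 124, 155, 170]
164 [114, 111, 110, 111, 119, 173, 183, 184, 183, 184, 185, 184, 183, 183, 184, 183, 183, 184, 166, 169, 227, 225]
168 [115, 109, 108, 111, 127, 176, 184, 183, 184, 183, 183, 184, 183, 183, 183, 182, 182, 181, 152, 189, 219, 216]
172 [110, 115, 126, 154, 168, 180, 187, 201, 241, 226, 172, 174, 178, 182, 183, 183, 182, 192, 149, 190, 208, 216]
176 [132, 186, 223, 216, 185, 2
[... 418 characters left out ...]
 218, 216]
192 [222, 223, 183, 196, 255, 255, 255, 255, 255, 255, 255, 255, 255, 255, 255, 255, 254, 178, 110, 180, 215, 211]
196 [222, 214, 157, 184, 219, 239, 244, 242, 252, 255, 255, 255, 254, 255, 255, 255, 244, 144, 135, 206, 221, 218]
200 [216, 218, 254, 255, 255, 255, 255, 254, 253, 252, 252, 250, 234, 225, 219, 230, 216, 188, 199, 217, 212, 215]
204 [214, 215, 254, 255, 255, 255, 255, 255, 255, 255, 255, 255, 255, 255, 255, 255, 255, 251, 217, 204, 201, 219]
208 [224, 214, 211, 213, 205, 216, 220, 221, 221, 227, 224, 228, 233, 235, 242, 241, 245, 234, 214, 213, 214, 220]
212 [214, 221, 227, 214, 212, 217, 221, 217, 219, 223, 223, 220, 208, 212, 213, 220, 220, 219, 216, 207, 205, 214]
```

Emit:
arm_command(series=[{"linear":[0.0064,0.003,0.03],"turn":0},{"linear":[0.0064,0.003,0.03],"turn":0},{"linear":[0,0,0.04],"turn":0.084},{"linear":[0,0,0.04],"turn":0},{"linear":[0,0,0.03],"turn":0},{"linear":[0,0,0.025],"turn":0},{"linear":[0,0,0.012],"turn":0},{"linear":[0,0,0.009],"turn":0},{"linear":[0,0,0],"turn":0}])

```text
t: 37.1
ee_pos: [441.3, -193.8, 25.4]
orientation: [-3.081, -0.614, 0.001]
ft_force: [-0.5, 0.3, 1.2]
width: 87.7
grasp_force: 0.0
```

Emit:
arm_command(series=[{"linear":[0,0,0],"turn":0},{"linear":[0,0,0],"turn":0},{"linear":[0,0,0],"turn":0},{"linear":[0,0,0],"turn":0},{"linear":[0,0,0],"turn":0},{"linear":[0,0,0],"turn":0},{"linear":[0,0,0],"turn":0},{"linear":[0,0,0],"turn":0},{"linear":[0,0,0],"turn":0}], jaw=-1)

```text
t: 38.0
ee_pos: [441.1, -194.3, 25.7]
orientation: [-3.081, -0.613, 0.0]
ft_force: [-0.5, -0.1, 1.6]
width: 31.5
grasp_force: 30.0
```

Emit:
arm_command(series=[{"linear":[0,0,-0.02],"turn":0},{"linear":[0,0,-0.03],"turn":0},{"linear":[0,0,-0.03],"turn":0},{"linear":[0,0,-0.03],"turn":0},{"linear":[0,0,-0.03],"turn":0},{"linear":[0,0,0],"turn":0.11},{"linear":[0,0,0],"turn":0.106},{"linear":[0,0,0],"turn":0},{"linear":[0,0,0],"turn":0}])

```text
t: 38.9
ee_pos: [441.1, -194.2, 165.5]
orientation: [-3.129, -0.282, 0.001]
ft_force: [-1.1, -0.4, -0.3]
width: 31.9
grasp_force: 30.0
```

```bash
python3 - <<'E'
from h import *
for y in(-68,0,68):print((S+28*TX+y*TY).round(1))
plan([494.2,259.0,165],10.1)
E
```

```text
[494.2 259.    0. ]
[506.1 192.1   0. ]
[518.1 125.1   0. ]
t 38.9 yaw 10.3 tcp [ 441.1 -194.2  165.5] shift tool [ 0.1333 -0.4364  0.0005] turn 0.003 q6 0.95 w 31.9
```

Emit:
arm_command(series=[{"linear":[0.0133,-0.0436,0],"turn":0},{"linear":[0.0133,-0.0436,0],"turn":0},{"linear":[0.0133,-0.0436,0],"turn":0},{"linear":[0.0133,-0.0436,0],"turn":0},{"linear":[0.0133,-0.0436,0],"turn":0},{"linear":[0.0133,-0.0436,0],"turn":0},{"linear":[0.0133,-0.0436,0],"turn":0},{"linear":[0.0133,-0.0436,0],"turn":0},{"linear":[0.0133,-0.0436,0],"turn":0},{"linear":[0.0133,-0.0436,0],"turn":0}])

```text
t: 39.9
ee_pos: [495.2, 260.2, 165.2]
orientation: [3.129, 0.282, -0.001]
ft_force: [0.5, 0.7, 0.6]
width: 31.6
grasp_force: 30.0
```

Emit:
arm_command(series=[{"linear":[0,0,0.01],"turn":0},{"linear":[0,0,0.03],"turn":0},{"linear":[0,0,0.03],"turn":0},{"linear":[0,0,0.015],"turn":0},{"linear":[0,0,0.009],"turn":0},{"linear":[0,0,0.005],"turn":0},{"linear":[0,0,0.003],"turn":0},{"linear":[0,0,0],"turn":0}])

```text
t: 40.7
ee_pos: [495.9, 258.3, 64.1]
orientation: [-3.129, -0.277, -0.001]
ft_force: [0.6, -0.5, -1.6]
width: 31.7
grasp_force: 30.0
```

```bash
python3 - <<'E'
from h import *
plan([494.2,259.0,62],10.1);o=ctrl.get_obs();print(o['ft_force'],o['grasp_force'])
E
```

```text
t 40.7 yaw 10.1 tcp [495.9 258.3  64.1] shift tool [-0.0016 -0.001   0.0021] turn 0.001 q6 1.85 w 31.7
[ 0.59030566 -0.48422259 -1.61084358] 29.999833703041077
```

Emit:
arm_command(series=[{"linear":[-0.001,-0.001,0.001],"turn":0},{"linear":[0,0,0.001],"turn":0},{"linear":[0,0,0],"turn":0}])

```text
t: 41.0
ee_pos: [494.5, 259.2, 62.0]
orientation: [-3.129, -0.278, -0.001]
ft_force: [-1.2, 0.5, -1.8]
width: 31.7
grasp_force: 30.0
```

Emit:
arm_command(series=[{"linear":[0,0,0],"turn":0},{"linear":[0,0,0],"turn":0},{"linear":[0,0,0],"turn":0},{"linear":[0,0,-0.01],"turn":0},{"linear":[0,0,-0.02],"turn":0},{"linear":[0,0,-0.03],"turn":0},{"linear":[0,0,-0.04],"turn":0},{"linear":[0,0,-0.04],"turn":0},{"linear":[0,0,-0.04],"turn":0}], jaw=0.1)

```text
t: 41.9
ee_pos: [494.1, 258.9, 244.0]
orientation: [-3.129, -0.277, -0.001]
ft_force: [0.9, 0.4, -0.4]
width: 48.4
grasp_force: 0.0
```

Emit:
arm_command(series=[{"linear":[-0.0051,0.0453,0],"turn":0},{"linear":[-0.0051,0.0453,0],"turn":0},{"linear":[-0.0051,0.0453,0],"turn":0},{"linear":[-0.0051,0.0453,0],"turn":0},{"linear":[-0.0051,0.0453,0],"turn":0},{"linear":[-0.0051,0.0453,0],"turn":0},{"linear":[-0.0051,0.0453,0],"turn":0},{"linear":[-0.0051,0.0453,0],"turn":0},{"linear":[-0.0051,0.0453,0],"turn":0},{"linear":[-0.0051,0.0453,0],"turn":0}], jaw=1)

```text
t: 42.9
ee_pos: [523.6, -197.8, 242.6]
orientation: [3.129, 0.277, 0.001]
ft_force: [0.3, -0.0, -0.7]
width: 87.8
grasp_force: 0.0
```

Emit:
arm_command(series=[{"linear":[0,0,0],"turn":-0.122},{"linear":[0,0,0],"turn":-0.122},{"linear":[0,0,0],"turn":-0.122},{"linear":[0,0,0],"turn":0},{"linear":[0,0,0],"turn":0},{"linear":[0,0,0],"turn":0}])

```text
t: 43.5
ee_pos: [523.8, -195.7, 242.0]
orientation: [3.027, 0.839, 0.0]
ft_force: [-0.0, 0.2, -0.5]
width: 88.1
grasp_force: 0.0
```

```bash
python3 - <<'E'
from h import *
plan([544,-185.5,26],31)
w=grab('wrist','w9.png');np.savez('w9.npz',**w)
q=proj(w,[[544,-185.5,36]])[0];print(q);x,y=q
for t in(18,30,45):seg(w,[(x-60,y-70),(x+60,y-70),(x+60,y+70),(x-60,y+70)],thr=t)
E
```

```text
t 43.5 yaw 31.0 tcp [ 523.8 -195.7  242. ] shift tool [0.0225 0.0016 0.216 ] turn -0.0 q6 0.65 w 88.1
[282.49348222 169.66664543]
px [281. 154.] mean [ 556.7 -176.4] rect [ 555.4 -179.4] [33. 41.] ends [11. 26.] yaw -2.4
px [282. 154.] mean [ 557.6 -176. ] rect [ 556.3 -178.2] [32. 38.] ends [10. 26.] yaw -2.3
px [282. 153.] mean [ 558.1 -176. ] rect [ 556.9 -178.4] [31. 37.] ends [11. 26.] yaw -4.3
```

```bash
python3 - <<'E'
from h import *
w=dict(np.load('w9.npz'))
f=cv2.GaussianBlur(w['frame'],(3,3),0).astype(int);g=f.mean(2).astype(int)
for r in range(128,214,5): print(r,g[r,256:308:2].tolist())
print((f[150,282]),f[185,282],f[185,240],f[150,330])
E
```

```text
128 [112, 116, 110, 109, 119, 122, 120, 117, 115, 122, 120, 116, 117, 120, 124, 119, 113, 115, 118, 121, 123, 117, 112, 111, 112, 119]
133 [121, 120, 116, 115, 119, 118, 109, 111, 116, 117, 121, 119, 120, 119, 120, 119, 121, 122, 118, 115, 111, 111, 112, 117, 119, 116]
138 [113, 120, 124, 123, 119, 115, 112, 113, 113, 131, 138, 117, 114, 114, 115, 114, 113, 134, 131, 114, 117, 117, 119, 120, 115, 113]
143 [116, 115, 120, 120, 118, 113, 113, 118, 124, 155, 187, 188, 187, 187, 187, 187, 187, 188, 169, 125, 121, 118, 118, 120, 120, 118]
148 [108, 115, 121, 118, 112, 113, 122, 145, 159, 159, 162, 162, 163, 162, 163, 160, 158, 159, 160, 157, 146, 122, 117, 123, 118, 113]
153 [118, 116, 116, 117, 116, 124, 127, 173, 188, 188, 188, 188, 187, 187, 187, 188, 187, 188, 187, 187, 170, 122, 118, 115, 115, 121]
158 [117, 118, 114, 117, 116, 112, 122, 172, 187, 188, 187, 187, 188, 187, 188, 188, 187, 188, 189, 187, 168, 121, 114, 115, 115, 116]
163 [112, 113, 117, 119, 115, 117, 126, 171, 188, 188, 187, 186, 184, 185, 184, 185, 187, 187, 186, 187, 167, 116, 115, 113, 114, 122]
168 [110, 116, 116, 
[... 685 characters left out ...]
198, 185, 187, 187, 228, 252, 255, 255, 255, 255, 255, 255, 255, 255, 255, 255, 252, 221, 218, 225, 224]
198 [164, 213, 221, 223, 223, 203, 193, 245, 252, 252, 252, 252, 252, 252, 252, 253, 254, 254, 254, 254, 254, 250, 222, 215, 223, 225]
203 [224, 228, 222, 218, 222, 218, 216, 220, 218, 225, 222, 224, 225, 222, 218, 220, 225, 228, 230, 225, 230, 219, 215, 220, 218, 219]
208 [226, 225, 226, 224, 228, 221, 213, 220, 216, 220, 218, 219, 220, 226, 221, 220, 221, 221, 219, 219, 224, 221, 219, 210, 208, 222]
213 [222, 228, 224, 216, 221, 223, 229, 223, 219, 221, 226, 221, 223, 227, 226, 223, 213, 214, 220, 222, 224, 222, 223, 210, 214, 220]
[184 189 190] [195 200 200] [124 122 117] [124 122 116]
```

The edges run straight at columns 270 and 296, with the centre at row 170. B is at (544,-185.5) with yaw 31°, as predicted.

Emit:
arm_command(series=[{"linear":[0.0112,0.0016,0.03],"turn":0},{"linear":[0.0112,0,0.03],"turn":0},{"linear":[0,0,0.04],"turn":0},{"linear":[0,0,0.04],"turn":0},{"linear":[0,0,0.03],"turn":0},{"linear":[0,0,0.025],"turn":0},{"linear":[0,0,0.012],"turn":0},{"linear":[0,0,0.009],"turn":0},{"linear":[0,0,0],"turn":0}])

```text
t: 44.45
ee_pos: [543.7, -185.5, 25.3]
orientation: [-3.026, -0.842, 0.001]
ft_force: [0.5, -0.2, -0.0]
width: 88.0
grasp_force: 0.0
```

Emit:
arm_command(series=[{"linear":[0,0,0],"turn":0},{"linear":[0,0,0],"turn":0},{"linear":[0,0,0],"turn":0},{"linear":[0,0,0],"turn":0},{"linear":[0,0,0],"turn":0},{"linear":[0,0,0],"turn":0},{"linear":[0,0,0],"turn":0},{"linear":[0,0,0],"turn":0},{"linear":[0,0,0],"turn":0}], jaw=-1)

```text
t: 45.35
ee_pos: [543.9, -185.7, 25.7]
orientation: [3.027, 0.842, 0.0]
ft_force: [0.1, -0.3, 1.0]
width: 32.1
grasp_force: 30.0
```

Emit:
arm_command(series=[{"linear":[0,0,-0.02],"turn":0},{"linear":[0,0,-0.03],"turn":0},{"linear":[0,0,-0.03],"turn":0},{"linear":[0,0,-0.03],"turn":0},{"linear":[0,0,-0.03],"turn":0},{"linear":[0,0,0],"turn":0.122},{"linear":[0,0,0],"turn":0.122},{"linear":[0,0,0],"turn":0.122},{"linear":[0,0,0],"turn":0},{"linear":[0,0,0],"turn":0}])

```text
t: 46.35
ee_pos: [543.6, -185.6, 165.5]
orientation: [-3.129, -0.282, 0.001]
ft_force: [-0.7, 0.5, -0.4]
width: 32.1
grasp_force: 30.0
```

```bash
python3 - <<'E'
from h import *
plan([506.1,192.1,165],10.1)
E
```

```text
t 46.4 yaw 10.3 tcp [ 543.6 -185.6  165.5] shift tool [ 0.0307 -0.3783  0.0006] turn 0.004 q6 1.04 w 32.1
```

Emit:
arm_command(series=[{"linear":[0.0034,-0.042,0],"turn":0},{"linear":[0.0034,-0.042,0],"turn":0},{"linear":[0.0034,-0.042,0],"turn":0},{"linear":[0.0034,-0.042,0],"turn":0},{"linear":[0.0034,-0.042,0],"turn":0},{"linear":[0.0034,-0.042,0],"turn":0},{"linear":[0.0034,-0.042,0],"turn":0},{"linear":[0.0034,-0.042,0],"turn":0},{"linear":[0.0034,-0.0423,0],"turn":0}])

```text
t: 47.25
ee_pos: [507.0, 193.8, 165.7]
orientation: [3.129, 0.282, 0.0]
ft_force: [0.1, 0.1, -0.0]
width: 31.9
grasp_force: 30.0
```

Emit:
arm_command(series=[{"linear":[0,0,0.01],"turn":0},{"linear":[0,0,0.03],"turn":0},{"linear":[0,0,0.03],"turn":0},{"linear":[0,0,0.015],"turn":0},{"linear":[0,0,0.009],"turn":0},{"linear":[0,0,0.005],"turn":0},{"linear":[0,0,0.003],"turn":0.003},{"linear":[0,0,0],"turn":0}])

```text
t: 48.05
ee_pos: [507.9, 192.1, 64.1]
orientation: [-3.13, -0.272, -0.001]
ft_force: [-0.1, -0.5, -1.6]
width: 32.1
grasp_force: 30.0
```

```bash
python3 - <<'E'
from h import *
plan([506.1,192.1,62],10.1);o=ctrl.get_obs();print(o['ft_force'],o['grasp_force'])
E
```

```text
t 48.0 yaw 9.9 tcp [507.9 192.1  64.1] shift tool [-0.0017 -0.0003  0.0021] turn -0.003 q6 1.74 w 32.1
[-0.1234976  -0.53830098 -1.60401327] 29.99975949525833
```

Emit:
arm_command(series=[{"linear":[-0.001,0,0.001],"turn":0},{"linear":[0,0,0.001],"turn":0},{"linear":[0,0,0],"turn":0}])

```text
t: 48.35
ee_pos: [506.6, 192.1, 62.0]
orientation: [-3.13, -0.273, -0.001]
ft_force: [-0.5, -0.8, -1.1]
width: 31.8
grasp_force: 30.0
```

Emit:
arm_command(series=[{"linear":[0,0,0],"turn":0},{"linear":[0,0,0],"turn":0},{"linear":[0,0,0],"turn":0},{"linear":[0,0,-0.01],"turn":0},{"linear":[0,0,-0.02],"turn":0},{"linear":[0,0,-0.03],"turn":0},{"linear":[0,0,-0.04],"turn":0},{"linear":[0,0,-0.04],"turn":0},{"linear":[0,0,-0.04],"turn":0}], jaw=0.1)

```text
t: 49.25
ee_pos: [506.1, 191.9, 244.0]
orientation: [-3.13, -0.273, -0.001]
ft_force: [1.1, 0.8, -0.0]
width: 48.3
grasp_force: 0.0
```

Emit:
arm_command(series=[{"linear":[-0.0157,0.04,0],"turn":0},{"linear":[-0.0157,0.04,0],"turn":0},{"linear":[-0.0157,0.04,0],"turn":0},{"linear":[-0.0157,0.04,0],"turn":0},{"linear":[-0.0157,0.04,0],"turn":0},{"linear":[-0.0157,0.04,0],"turn":0}], jaw=1)

```text
t: 49.85
ee_pos: [454.5, -62.2, 242.5]
orientation: [3.129, 0.273, 0.002]
ft_force: [1.3, 0.3, -0.3]
width: 87.3
grasp_force: 0.0
```

Emit:
arm_command(series=[{"linear":[-0.0157,0.04,0],"turn":0},{"linear":[-0.0157,0.04,0],"turn":0},{"linear":[-0.0157,0.04,0],"turn":0},{"linear":[-0.0157,0.04,0],"turn":0},{"linear":[-0.0157,0.04,0],"turn":0},{"linear":[-0.0157,0.04,0],"turn":0},{"linear":[0,0,0],"turn":-0.149},{"linear":[0,0,0],"turn":-0.149},{"linear":[0,0,0],"turn":0},{"linear":[0,0,0],"turn":0}])

```text
t: 50.85
ee_pos: [403.8, -313.3, 242.1]
orientation: [3.056, 0.728, 0.0]
ft_force: [-0.2, -0.5, 0.1]
width: 87.8
grasp_force: 0.0
```

```bash
python3 - <<'E'
from h import *
plan([421,-304,26],27)
w=grab('wrist','w10.png');np.savez('w10.npz',**w)
q=proj(w,[[421,-304,36]])[0];print(q);x,y=q
for t in(18,30,45):seg(w,[(x-60,y-70),(x+60,y-70),(x+60,y+70),(x-60,y+70)],thr=t)
g=cv2.GaussianBlur(w['frame'],(3,3),0).mean(2).astype(int)
X=int(x)
for r in range(int(y)-40,int(y)+48,5): print(r,g[r,X-30:X+30:2].tolist())
print(X-30)
E
```

```text
t 50.9 yaw 26.8 tcp [ 403.8 -313.3  242.1] shift tool [ 0.0195 -0.0006  0.2161] turn -0.003 q6 0.42 w 87.8
[280.47582837 172.28477522]
px [280. 177.] mean [ 413.3 -307.5] rect [ 414.  -305.5] [39. 57.] ends [39. 21.] yaw -162.3
px [280. 177.] mean [ 413.3 -307.4] rect [ 413.5 -304.8] [38. 57.] ends [39. 21.] yaw -161.8
132 [110, 111, 109, 111, 112, 114, 106, 107, 107, 106, 104, 107, 103, 101, 101, 105, 114, 112, 107, 107, 108, 107, 110, 114, 109, 105, 107, 109, 110, 105]
137 [109, 106, 106, 111, 114, 116, 116, 112, 111, 108, 104, 110, 128, 105, 85, 76, 71, 69, 69, 76, 108, 108, 114, 116, 112, 105, 105, 111, 112, 111]
142 [130, 163, 174, 118, 108, 106, 107, 107, 106, 110, 106, 119, 170, 176, 176, 177, 176, 176, 177, 176, 173, 130, 117, 117, 132, 198, 209, 200, 197, 201]
147 [207, 212, 210, 200, 199, 208, 216, 163, 111, 133, 150, 147, 148, 148, 146, 143, 142, 144, 146, 145, 139, 128, 121, 111, 172, 198, 196, 212, 211, 203]
152 [207, 202, 213, 217, 217, 215, 207, 207, 197, 167, 176, 177, 176, 177, 176, 177, 177, 181, 200, 215, 200, 224, 226, 150, 154, 204, 211, 210, 214, 213]
157 [201, 
[... 1308 characters left out ...]
, 255, 255, 255, 255, 255, 255, 255, 247, 210, 212, 204, 207, 213, 208, 188]
202 [209, 210, 212, 215, 217, 208, 205, 206, 213, 202, 206, 210, 215, 215, 215, 208, 214, 213, 223, 219, 218, 213, 210, 213, 213, 207, 213, 207, 174, 167]
207 [170, 180, 203, 221, 219, 215, 212, 211, 213, 214, 210, 204, 202, 199, 208, 206, 205, 209, 205, 202, 206, 213, 208, 204, 216, 218, 192, 169, 169, 179]
212 [192, 177, 170, 168, 169, 177, 188, 194, 206, 211, 210, 200, 202, 199, 205, 216, 216, 213, 209, 217, 217, 205, 211, 222, 212, 176, 169, 171, 188, 204]
217 [216, 217, 217, 213, 205, 184, 170, 168, 168, 170, 181, 203, 209, 208, 212, 218, 207, 201, 208, 212, 218, 216, 213, 189, 170, 170, 175, 198, 206, 206]
250
```

Emit:
arm_command(series=[{"linear":[0.0112,-0.0005,0.03],"turn":0},{"linear":[0.0112,0,0.03],"turn":0.066},{"linear":[0,0,0.04],"turn":0},{"linear":[0,0,0.04],"turn":0},{"linear":[0,0,0.03],"turn":0},{"linear":[0,0,0.025],"turn":0},{"linear":[0,0,0.012],"turn":0},{"linear":[0,0,0.009],"turn":0},{"linear":[0,0,0],"turn":0}])

```text
t: 51.8
ee_pos: [423.6, -302.5, 25.4]
orientation: [-3.077, -0.632, 0.001]
ft_force: [-0.4, -0.2, 0.3]
width: 87.7
grasp_force: 0.0
```

Emit:
arm_command(series=[{"linear":[0,0,0],"turn":0},{"linear":[0,0,0],"turn":0},{"linear":[0,0,0],"turn":0},{"linear":[0,0,0],"turn":0},{"linear":[0,0,0],"turn":0},{"linear":[0,0,0],"turn":0},{"linear":[0,0,0],"turn":0},{"linear":[0,0,0],"turn":0},{"linear":[0,0,0],"turn":0}], jaw=-1)

```text
t: 52.7
ee_pos: [423.6, -302.8, 25.7]
orientation: [-3.077, -0.633, 0.0]
ft_force: [0.1, 0.1, 0.9]
width: 31.8
grasp_force: 30.0
```

Emit:
arm_command(series=[{"linear":[0,0,-0.02],"turn":0},{"linear":[0,0,-0.03],"turn":0},{"linear":[0,0,-0.03],"turn":0},{"linear":[0,0,-0.03],"turn":0},{"linear":[0,0,-0.03],"turn":0},{"linear":[0,0,0],"turn":0.115},{"linear":[0,0,0],"turn":0.113},{"linear":[0,0,0],"turn":0},{"linear":[0,0,0],"turn":0}])

```text
t: 53.6
ee_pos: [423.4, -302.6, 165.4]
orientation: [-3.128, -0.284, 0.001]
ft_force: [0.2, 0.4, -0.9]
width: 31.6
grasp_force: 30.0
```

```bash
python3 - <<'E'
from h import *
plan([518.1,125.1,165],10.1)
E
```

```text
t 53.6 yaw 10.4 tcp [ 423.4 -302.6  165.4] shift tool [ 0.1701 -0.4037  0.0005] turn 0.005 q6 0.75 w 31.6
```

Emit:
arm_command(series=[{"linear":[0.017,-0.0404,0],"turn":0},{"linear":[0.017,-0.0404,0],"turn":0},{"linear":[0.017,-0.0404,0],"turn":0},{"linear":[0.017,-0.0404,0],"turn":0},{"linear":[0.017,-0.0404,0],"turn":0},{"linear":[0.017,-0.0404,0],"turn":0},{"linear":[0.017,-0.0404,0],"turn":0},{"linear":[0.017,-0.0404,0],"turn":0},{"linear":[0.017,-0.0404,0],"turn":0},{"linear":[0.017,-0.0403,0],"turn":0}])

```text
t: 54.6
ee_pos: [519.4, 126.7, 165.3]
orientation: [3.129, 0.283, -0.001]
ft_force: [0.7, 0.4, -1.4]
width: 31.9
grasp_force: 30.0
```

Emit:
arm_command(series=[{"linear":[0,0,0.01],"turn":0},{"linear":[0,0,0.03],"turn":0},{"linear":[0,0,0.03],"turn":0},{"linear":[0,0,0.015],"turn":0},{"linear":[0,0,0.009],"turn":0},{"linear":[0,0,0.005],"turn":0},{"linear":[0,0,0.003],"turn":0.003},{"linear":[0,0,0],"turn":0}])

```text
t: 55.4
ee_pos: [519.7, 124.7, 63.9]
orientation: [-3.13, -0.274, -0.001]
ft_force: [0.5, -0.1, -1.4]
width: 32.2
grasp_force: 30.0
```

```bash
python3 - <<'E'
from h import *
plan([518.1,125.1,62],10.1);o=ctrl.get_obs();print(o['ft_force'],o['grasp_force'])
E
```

```text
t 55.4 yaw 10.0 tcp [519.7 124.7  63.9] shift tool [-0.0015 -0.0007  0.0019] turn -0.001 q6 1.61 w 32.2
[ 0.533695   -0.05216769 -1.43110266] 29.9981689453125
```

Emit:
arm_command(series=[{"linear":[-0.001,-0.0005,0.001],"turn":0},{"linear":[0,0,0.001],"turn":0},{"linear":[0,0,0],"turn":0}])

```text
t: 55.7
ee_pos: [518.6, 125.3, 62.0]
orientation: [-3.129, -0.275, -0.001]
ft_force: [0.2, -0.3, -0.6]
width: 31.5
grasp_force: 30.0
```

Emit:
arm_command(series=[{"linear":[0,0,0],"turn":0},{"linear":[0,0,0],"turn":0},{"linear":[0,0,0],"turn":0},{"linear":[0,0,-0.01],"turn":0},{"linear":[0,0,-0.02],"turn":0},{"linear":[0,0,-0.04],"turn":0},{"linear":[0,0,-0.04],"turn":0},{"linear":[0,0,-0.05],"turn":0},{"linear":[0,0,-0.05],"turn":0},{"linear":[0,0,-0.03],"turn":0}], jaw=0.1)

```text
t: 56.7
ee_pos: [519.3, 125.4, 306.6]
orientation: [-3.129, -0.274, -0.009]
ft_force: [1.2, -1.4, -0.3]
width: 48.3
grasp_force: 0.0
```

Emit:
arm_command(series=[{"linear":[-0.036,-0.0217,0],"turn":0},{"linear":[-0.036,-0.0217,0],"turn":0},{"linear":[-0.036,-0.0217,0],"turn":0},{"linear":[0,0,0],"turn":0},{"linear":[0,0,0],"turn":0},{"linear":[0,0,0],"turn":0}], jaw=1)

```text
t: 57.3
ee_pos: [401.7, 170.5, 302.3]
orientation: [-3.129, -0.274, -0.002]
ft_force: [0.7, -0.1, 0.3]
width: 87.6
grasp_force: 0.0
```

```bash
python3 - <<'E'
from h import *
plan([617.2,212.2,84],10.1)
w=grab('wrist');np.savez('w11.npz',**w)
tray(w,rowmax=275)
v=w['frame'].copy()
for X in(28,120):
  for Y in(-68,0,68):
    f=lambda x,y,z:S+(X+x)*TX+(Y+y)*TY+[0,0,56+z]
    for q,c in(([f(24,-16,16),f(24,16,16),f(-24,16,16),f(-24,-16,16)],(0,200,0)),([f(39.5,25,-16),f(39.5,-25,-16),f(-39.5,-25,-16),f(-39.5,25,-16)],(0,0,255))):
      cv2.polylines(v,[np.int32(proj(w,q).round())],True,c,1)
q=proj(w,[S+x*TX+y*TY+[0,0,40] for x,y in((-16,-118),(166,-118),(166,118),(-16,118))])
x0,y0=np.maximum(q.min(0)-10,0).astype(int);x1,y1=(q.max(0)+10).astype(int);print(x0,y0,x1,y1)
c=v[y0:y1,x0:x1];s=min(800/c.shape[1],600/c.shape[0]);cv2.imwrite('pics/w11o.png',cv2.resize(c,None,fx=s,fy=s,interpolation=cv2.INTER_CUBIC))
E
```

```text
t 57.3 yaw 10.0 tcp [401.7 170.5 302.3] shift tool [ 0.2192 -0.0035  0.2187] turn -0.002 q6 1.77 w 87.6
tray mean [ 28.6 -71.2] rect [ 27.9 -71.1] [39. 68.] axis -0.7 rows 65 125
tray mean [28.5  0. ] rect [27.6 -0.2] [37. 66.] axis -0.8 rows 65 124
tray mean [27.5 70.7] rect [26.9 70.7] [65. 39.] axis 1.0 rows 65 123
tray mean [117.9 -71.4] rect [116.9 -71.7] [40. 73.] axis -2.0 rows 140 198
tray mean [121.7  -0.5] rect [120.   -2.7] [41. 70.] axis -8.7 rows 144 198
tray mean [121.4  69.7] rect [120.1  69.6] [39. 67.] axis 0.5 rows 145 198
171 48 385 213
```

View pics/w11o.png

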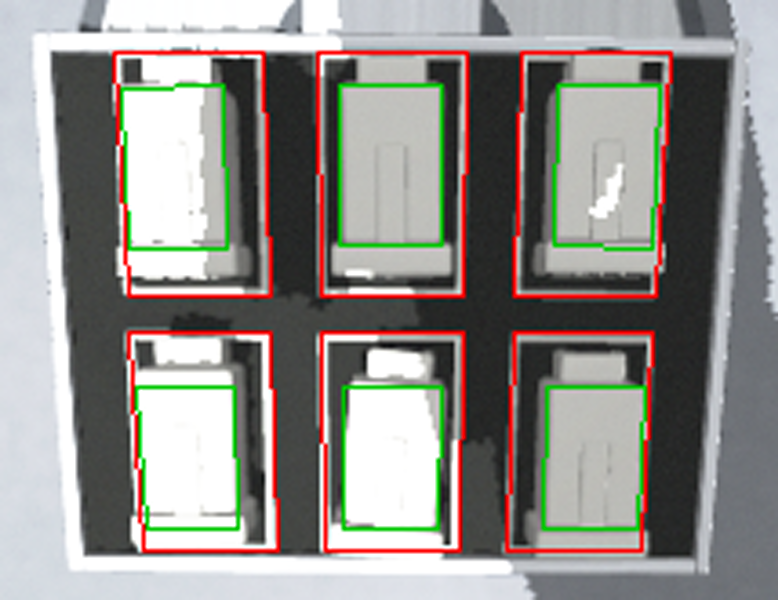

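All six lie in their outlines with mouths outward. Only a2 is noticeably skewed, by about 6°, so I'll regrip it and square it.

Emit:
arm_command(series=[{"linear":[0.0147,-0.003,0.03],"turn":0},{"linear":[0,0,0.04],"turn":0.105},{"linear":[0,0,0.04],"turn":0},{"linear":[0,0,0.04],"turn":0},{"linear":[0,0,0.03],"turn":0},{"linear":[0,0,0.03],"turn":0},{"linear":[0,0,0.017],"turn":0},{"linear":[0,0,0.01],"turn":0},{"linear":[0,0,0.003],"turn":0},{"linear":[0,0,0],"turn":0}], jaw=0.1)

```text
t: 58.35
ee_pos: [415.2, 175.9, 61.6]
orientation: [3.14, 0.109, -0.0]
ft_force: [0.5, -0.5, 0.4]
width: 48.4
grasp_force: 0.0
```

Emit:
arm_command(series=[{"linear":[0,0,0],"turn":0},{"linear":[0,0,0],"turn":0},{"linear":[0,0,0],"turn":0},{"linear":[0,0,0],"turn":0},{"linear":[0,0,0],"turn":0},{"linear":[0,0,0],"turn":0}], jaw=-1)

```text
t: 58.95
ee_pos: [415.3, 176.3, 62.5]
orientation: [-3.139, -0.11, -0.002]
ft_force: [-0.6, -0.7, 6.1]
width: 32.1
grasp_force: 29.9
```

```bash
python3 - <<'E'
from h import *
plan([415.6,176,62],10.1);o=ctrl.get_obs();print(o['ft_force'],o['grasp_force'])
E
```

```text
t 59.0 yaw 4.0 tcp [415.3 176.3  62.5] shift tool [0.0003 0.0003 0.0005] turn -0.106 q6 1.88 w 32.1
[-0.6076011  -0.65196402  6.1170362 ] 29.86918330192566
```

Now the grip is flush at 32.1 mm. I lift slightly, turn it square, set it down and release.

Emit:
arm_command(series=[{"linear":[0,0,-0.002],"turn":0},{"linear":[0,0,-0.001],"turn":-0.053},{"linear":[0,0,0],"turn":-0.053},{"linear":[0,0,0.001],"turn":0},{"linear":[0,0,0.0015],"turn":0},{"linear":[0,0,0],"turn":0},{"linear":[0,0,0],"turn":0}])

```text
t: 59.65
ee_pos: [414.7, 176.1, 62.5]
orientation: [-3.13, -0.274, -0.0]
ft_force: [-1.8, -0.1, 6.9]
width: 31.8
grasp_force: 29.9
```

Emit:
arm_command(series=[{"linear":[0,0,0],"turn":0},{"linear":[0,0,0],"turn":0},{"linear":[0,0,0],"turn":0},{"linear":[0,0,-0.01],"turn":0},{"linear":[0,0,-0.02],"turn":0},{"linear":[0,0,-0.05],"turn":0},{"linear":[0,0,-0.05],"turn":0},{"linear":[0,0,-0.05],"turn":0},{"linear":[0,0,-0.05],"turn":0}], jaw=0.1)

```text
t: 60.55
ee_pos: [414.0, 175.8, 295.0]
orientation: [-3.129, -0.275, -0.001]
ft_force: [0.2, 0.6, -0.6]
width: 48.4
grasp_force: 0.0
```

Emit:
arm_command(series=[{"linear":[-0.015,0.003,0],"turn":0},{"linear":[0,0,0],"turn":0},{"linear":[0,0,0],"turn":0},{"linear":[0,0,0],"turn":0}], jaw=1)

```text
t: 60.95
ee_pos: [399.9, 170.2, 290.9]
orientation: [3.129, 0.276, -0.004]
ft_force: [0.5, 0.3, -0.6]
width: 76.6
grasp_force: 0.0
```

```bash
python3 - <<'E'
from h import *
plan([617.2,212.2,84],10.1)
w=grab('wrist');np.savez('w12.npz',**w)
tray(w,rowmax=275)
# pixels on mat left?
a=grab('top','t9.png')
m=dict(w);
E
```

```text
t 61.0 yaw 10.1 tcp [399.9 170.2 290.9] shift tool [ 0.2218 -0.0035  0.2063] turn -0.001 q6 1.77 w 76.6
tray mean [ 29.6 -70.9] rect [ 30.7 -70.7] [39. 72.] axis -1.3 rows 61 127
tray mean [28.9 -0. ] rect [28.7 -0. ] [35. 67.] axis -0.3 rows 61 123
tray mean [27.8 70.6] rect [27.4 70.7] [65. 39.] axis 0.7 rows 61 121
tray mean [118.2 -71.3] rect [116.9 -71.9] [41. 73.] axis -2.9 rows 138 198
tray mean [120.9  -0.2] rect [ 1.2e+02 -1.0e-01] [67. 34.] axis 1.2 rows 143 198
tray mean [121.2  69.7] rect [119.9  69.3] [39. 67.] axis 0.7 rows 143 198
```

All six are square. I turn the tool back half a turn, so the wrist camera stays away from the inspection column, and go to the knob.

Emit:
arm_command(series=[{"linear":[0,0,0],"turn":-0.149},{"linear":[0,0,0],"turn":-0.149},{"linear":[0,0,0],"turn":-0.149},{"linear":[0,0,0],"turn":-0.149},{"linear":[0,0,0],"turn":-0.149},{"linear":[0,0,0],"turn":-0.149},{"linear":[0,0,0],"turn":-0.149},{"linear":[0,0,0],"turn":-0.149},{"linear":[0,0,0],"turn":-0.149},{"linear":[0,0,0],"turn":-0.149}], jaw=1)

```text
t: 62.05
ee_pos: [400.4, 170.4, 291.2]
orientation: [-2.106, -2.33, 0.003]
ft_force: [0.1, 0.6, -0.5]
width: 87.4
grasp_force: 0.0
```

Emit:
arm_command(series=[{"linear":[0,0,0],"turn":-0.149},{"linear":[0,0,0],"turn":-0.149},{"linear":[0,0,0],"turn":-0.149},{"linear":[0,0,0],"turn":-0.149},{"linear":[0,0,0],"turn":-0.149},{"linear":[0,0,0],"turn":-0.149},{"linear":[0,0,0],"turn":-0.149},{"linear":[0,0,0],"turn":-0.149},{"linear":[0,0,0],"turn":-0.149},{"linear":[0,0,0],"turn":-0.149}])

```text
t: 63.05
ee_pos: [400.4, 170.4, 291.2]
orientation: [0.032, -3.139, 0.001]
ft_force: [-0.1, -0.4, 0.5]
width: 88.0
grasp_force: 0.0
```

Emit:
arm_command(series=[{"linear":[0,0,0],"turn":-0.149},{"linear":[-0.037,0.0006,0],"turn":0},{"linear":[-0.037,0.0006,0],"turn":0},{"linear":[-0.037,0.0006,0],"turn":0},{"linear":[-0.037,0.0006,0],"turn":0},{"linear":[-0.037,0.0006,0],"turn":0},{"linear":[-0.037,0.0005,0],"turn":0},{"linear":[0,0,0],"turn":0},{"linear":[0,0,0],"turn":0}])

```text
t: 63.95
ee_pos: [618.6, 209.8, 290.1]
orientation: [0.255, -3.128, 0.001]
ft_force: [0.8, -0.9, -0.2]
width: 87.8
grasp_force: 0.0
```

```bash
python3 - <<'E'
from h import *
plan([617.2,212.4,84.5],190.1)
E
```

```text
t 64.0 yaw -170.7 tcp [618.6 209.8 290.1] shift tool [0.0003 0.0029 0.2056] turn -0.013 q6 -1.43 w 87.8
```

Emit:
arm_command(series=[{"linear":[0,0.0029,0.02],"turn":0},{"linear":[0,0,0.03],"turn":-0.013},{"linear":[0,0,0.035],"turn":0},{"linear":[0,0,0.035],"turn":0},{"linear":[0,0,0.035],"turn":0},{"linear":[0,0,0.025],"turn":0},{"linear":[0,0,0.015],"turn":0},{"linear":[0,0,0.0105],"turn":0},{"linear":[0,0,0],"turn":0}])

```text
t: 64.85
ee_pos: [617.6, 212.7, 85.9]
orientation: [0.277, -3.128, 0.001]
ft_force: [-0.1, -1.1, -0.1]
width: 87.7
grasp_force: 0.0
```

Emit:
arm_command(series=[{"linear":[0,0,0],"turn":0},{"linear":[0,0,0],"turn":0},{"linear":[0,0,0],"turn":0},{"linear":[0,0,0],"turn":0},{"linear":[0,0,0],"turn":0},{"linear":[0,0,0],"turn":0},{"linear":[0,0,0],"turn":0},{"linear":[0,0,0],"turn":0},{"linear":[0,0,0],"turn":0},{"linear":[0,0,0],"turn":0}], jaw=-1)

```text
t: 65.85
ee_pos: [618.6, 212.6, 86.7]
orientation: [-0.276, 3.129, -0.001]
ft_force: [0.6, -2.5, 1.7]
width: 29.6
grasp_force: 30.0
```

Emit:
arm_command(series=[{"linear":[0,0,-0.004],"turn":0},{"linear":[0,0,-0.004],"turn":0},{"linear":[0,0,-0.004],"turn":0},{"linear":[0,0,-0.004],"turn":0},{"linear":[0,0,0],"turn":0},{"linear":[0,0,0],"turn":0}])

```text
t: 66.45
ee_pos: [618.2, 212.9, 102.4]
orientation: [0.277, -3.129, -0.0]
ft_force: [3.3, -0.7, -13.1]
width: 29.1
grasp_force: 30.0
```

```bash
python3 - <<'E'
from h import *
plan([617.2,212.4,100.5],190.1)
o=ctrl.get_obs();v=o['ee_pos']-S;print(v@-TX,v@-TY)
E
```

```text
t 66.5 yaw -169.9 tcp [618.2 212.9 102.4] shift tool [ 0.0011 -0.0004  0.0019] turn 0.0 q6 -1.43 w 29.1
85.98598914766465 0.8725781787852416
```

Emit:
arm_command(series=[{"linear":[0,0.0015,0],"turn":0},{"linear":[0.0001,0.003,0],"turn":0},{"linear":[0.00035,0.0044,0],"turn":0},{"linear":[0.0006,0.0044,0],"turn":0},{"linear":[0.0008,0.0044,0],"turn":0},{"linear":[0.001,0.0043,0],"turn":0},{"linear":[0.0013,0.0043,0],"turn":0},{"linear":[0.0015,0.0042,0],"turn":0},{"linear":[0.0017,0.0041,0],"turn":0},{"linear":[0.0019,0.004,0],"turn":0}])

```text
t: 67.45
ee_pos: [602.1, 249.4, 102.6]
orientation: [0.276, -3.129, 0.0]
ft_force: [1.3, -1.5, -12.9]
width: 29.5
grasp_force: 30.0
```

Emit:
arm_command(series=[{"linear":[0.0021,0.0039,0],"turn":0},{"linear":[0.0023,0.0038,0],"turn":0},{"linear":[0.0025,0.0037,0],"turn":0},{"linear":[0.0027,0.0035,0],"turn":0},{"linear":[0.0029,0.0034,0],"turn":0},{"linear":[0.0031,0.0032,0],"turn":0},{"linear":[0.0032,0.0031,0],"turn":0},{"linear":[0.0034,0.0029,0],"turn":0},{"linear":[0.0035,0.0027,0],"turn":0},{"linear":[0.0037,0.0025,0],"turn":0}])

```text
t: 68.45
ee_pos: [567.5, 276.2, 102.6]
orientation: [0.276, -3.129, 0.001]
ft_force: [0.8, -4.8, -13.0]
width: 29.7
grasp_force: 30.0
```

Emit:
arm_command(series=[{"linear":[0.0038,0.0023,0],"turn":0},{"linear":[0.0039,0.0021,0],"turn":0},{"linear":[0.004,0.0019,0],"turn":0},{"linear":[0.0041,0.0017,0],"turn":0},{"linear":[0.0042,0.0015,0],"turn":0},{"linear":[0.0043,0.0013,0],"turn":0},{"linear":[0.0043,0.001,0],"turn":0},{"linear":[0.0044,0.0008,0],"turn":0},{"linear":[0.0044,0.0006,0],"turn":0},{"linear":[0.0044,0.0003,0],"turn":0}])

```text
t: 69.45
ee_pos: [524.7, 282.1, 103.0]
orientation: [-0.277, 3.128, -0.0]
ft_force: [3.2, -6.0, -12.8]
width: 29.3
grasp_force: 30.0
```

```bash
python3 - <<'E'
from h import *
o=ctrl.get_obs();v=o['ee_pos']-S;print('tray x,y(left)',v@TX,v@-TY,o['ee_pos'][2],o['ft_force'],o['width'])
E
```

```text
tray x,y(left) -6.052117866920316 85.40903668305745 102.97123796304012 [  3.17095025  -6.04021555 -12.79960634] 29.30926668799817
```

Emit:
arm_command(series=[{"linear":[0.0045,0,0],"turn":0},{"linear":[0.0045,-0.0003,0],"turn":0},{"linear":[0.0044,-0.0005,0],"turn":0},{"linear":[0.0044,-0.0007,0],"turn":0},{"linear":[0.0044,-0.0009,0],"turn":0},{"linear":[0.0043,-0.001,0],"turn":0},{"linear":[0.0043,-0.0013,0],"turn":0},{"linear":[0.0042,-0.0015,0],"turn":0},{"linear":[0.0041,-0.0017,0],"turn":0},{"linear":[0.004,-0.0019,0],"turn":0}])

```text
t: 70.45
ee_pos: [483.3, 265.1, 102.7]
orientation: [-0.276, 3.129, 0.001]
ft_force: [1.7, 0.9, -12.9]
width: 29.1
grasp_force: 30.0
```

Emit:
arm_command(series=[{"linear":[0.0039,-0.0021,0],"turn":0},{"linear":[0.0038,-0.0023,0],"turn":0},{"linear":[0.0037,-0.0025,0],"turn":0},{"linear":[0.0035,-0.0027,0],"turn":0},{"linear":[0.0034,-0.0029,0],"turn":0},{"linear":[0.0032,-0.0031,0],"turn":0},{"linear":[0.0031,-0.0032,0],"turn":0},{"linear":[0.0029,-0.0034,0],"turn":0},{"linear":[0.0027,-0.0035,0],"turn":0},{"linear":[0.0025,-0.0037,0],"turn":0}])

```text
t: 71.45
ee_pos: [456.4, 230.0, 102.7]
orientation: [0.276, -3.129, -0.0]
ft_force: [1.6, 2.4, -13.2]
width: 29.9
grasp_force: 30.0
```

```bash
python3 - <<'E'
from h import *
o=ctrl.get_obs();v=o['ee_pos']-S;print('tray x,y(left)',v@TX,v@-TY,np.degrees(np.arctan2(v@-TY,v@TX)),o['ee_pos'],o['ft_force'],o['width'])
E
```

```text
tray x,y(left) 70.3292211267175 46.06521379617787 33.224555916355854 [456.38235243 230.01794421 102.69835077] [  1.59681583   2.43930839 -13.17757398] 29.894843172226565
```

Emit:
arm_command(series=[{"linear":[0.0023,-0.0038,0],"turn":0},{"linear":[0.0021,-0.0039,0],"turn":0},{"linear":[0.0019,-0.004,0],"turn":0},{"linear":[0.0017,-0.0041,0],"turn":0},{"linear":[0.0015,-0.0042,0],"turn":0},{"linear":[0.0012,-0.0043,0],"turn":0},{"linear":[0.001,-0.0043,0],"turn":0},{"linear":[0.0008,-0.0044,0],"turn":0},{"linear":[0.0006,-0.0038,0],"turn":0},{"linear":[0.0003,-0.003,0],"turn":0}])

```text
t: 72.45
ee_pos: [450.4, 188.4, 102.7]
orientation: [0.276, -3.129, 0.0]
ft_force: [0.0, 1.7, -13.0]
width: 29.2
grasp_force: 30.0
```

Emit:
arm_command(series=[{"linear":[0.0002,-0.002,0],"turn":0},{"linear":[0,-0.001,0],"turn":0},{"linear":[0,0,0],"turn":0},{"linear":[0,0,0],"turn":0}])

```text
t: 72.85
ee_pos: [450.7, 185.6, 102.6]
orientation: [0.277, -3.129, 0.001]
ft_force: [0.9, -0.7, -12.8]
width: 29.2
grasp_force: 30.0
```

```bash
python3 - <<'E'
from h import *
o=ctrl.get_obs();v=o['ee_pos']-S;print('tray x,y(left)',v@TX,v@-TY,np.degrees(np.arctan2(v@-TY,v@TX)),o['ee_pos'],o['ft_force'],o['width'])
E
```

```text
tray x,y(left) 83.70991859598293 3.3245541025220486 2.274316681236248 [450.70430278 185.59309972 102.63073844] [  0.86589043  -0.73985626 -12.82020348] 29.247102645852358
```

Emit:
arm_command(series=[{"linear":[0,-0.001,0],"turn":0},{"linear":[0,-0.001,0],"turn":0},{"linear":[0,-0.001,0],"turn":0},{"linear":[0,0,0],"turn":0},{"linear":[0,0,0.002],"turn":0},{"linear":[0,0,0.002],"turn":0},{"linear":[0,0,0.0015],"turn":0},{"linear":[0,0,0],"turn":0},{"linear":[0,0,0],"turn":0}])

```text
t: 73.75
ee_pos: [451.2, 182.8, 97.1]
orientation: [0.277, -3.129, 0.0]
ft_force: [-1.5, -0.8, -10.6]
width: 29.5
grasp_force: 30.0
```

Emit:
arm_command(series=[{"linear":[0,0,0.003],"turn":0},{"linear":[0,0,0.003],"turn":0},{"linear":[0,0,0.003],"turn":0},{"linear":[0,0,0.001],"turn":0},{"linear":[0,0,0],"turn":0},{"linear":[0,0,0],"turn":0}])

```text
t: 74.35
ee_pos: [451.3, 182.9, 87.2]
orientation: [0.276, -3.129, 0.0]
ft_force: [-0.5, -0.8, -8.7]
width: 29.3
grasp_force: 30.0
```

Emit:
arm_command(series=[{"linear":[0,0,0],"turn":0},{"linear":[0,0,0],"turn":0},{"linear":[0,0,0],"turn":0},{"linear":[0,0,0],"turn":0},{"linear":[0,0,0],"turn":0},{"linear":[0,0,-0.02],"turn":0},{"linear":[0,0,-0.04],"turn":0},{"linear":[0,0,-0.05],"turn":0},{"linear":[0,0,-0.05],"turn":0},{"linear":[0,0,-0.05],"turn":0}], jaw=1)

```text
t: 75.35
ee_pos: [450.8, 182.7, 299.3]
orientation: [-0.276, 3.129, 0.0]
ft_force: [0.9, 0.1, -0.3]
width: 87.4
grasp_force: 0.0
```

Emit:
arm_command(series=[{"linear":[0.02,-0.04,0],"turn":0},{"linear":[0.02,-0.04,0],"turn":0},{"linear":[0.02,-0.04,0],"turn":0},{"linear":[0,-0.04,0],"turn":0},{"linear":[0,-0.04,0],"turn":0},{"linear":[0,-0.04,0],"turn":0},{"linear":[0,0,0],"turn":0},{"linear":[0,0,0],"turn":0},{"linear":[0,0,0],"turn":0}])

```text
t: 76.25
ee_pos: [433.9, -63.2, 297.0]
orientation: [0.277, -3.129, -0.001]
ft_force: [-0.3, -0.5, 0.1]
width: 87.7
grasp_force: 0.0
```

```bash
python3 - <<'E'
import h
from h import *
h.A=np.radians(10.1);h.TX=-h.TX;h.TY=-h.TY
a=grab('top','t10.png');b=grab('side')
tray(a,rowmax=420,lo=120) if 0 else None
im=a
g=cv2.cvtColor(im['frame'],cv2.COLOR_BGR2GRAY)
# knob top in the top view (earlier centroid 232.66,259.09)
k=(g<55).astype(np.uint8);k[:248]=0;k[272:]=0;k[:,:220]=0;k[:,246:]=0
n,l,s,c=cv2.connectedComponentsWithStats(k);print('knob top view',s[1:],c[1:])
# housings in the top view: threshold inside tray
def tr(w,lo,op):
    q=proj(w,[h.S+x*h.TX+y*h.TY+[0,0,40] for x,y in((-9,-111),(159,-111),(159,111),(-9,111))])
    k=np.zeros(w['frame'].shape[:2],np.uint8);cv2.fillPoly(k,[np.int32(q)],1)
    g=cv2.cvtColor(w['frame'],cv2.COLOR_BGR2GRAY);m=((g>lo)&(k>0)).astype(np.uint8);m=cv2.morphologyEx(m,cv2.MORPH_OPEN,np.ones((op,op)))
    n,l,s,c=cv2.connectedComponentsWithStats(m)
    for i in range(1,n):
        if s[i,4]<60: continue
        v,u=np.nonzero(l==i);P=onz(w,np.c_[u,v],60)-h.S;T=np.float32(np.c_[P@h.TX,P@h.TY]);mu=T.mean(0);_,V=np.linalg.eigh(np.cov((T-mu).T));d=V[:,1]
        print(mu.round(1),s[i],np.degrees(np.arctan(d[1]/d[0])).round(1))
tr(a,140,5);print();tr(b,140,5)
print(ctrl.get_obs()['ee_pos'],ctrl.get_obs()['t'])
E
```

```text
knob top view [[228 255  11  10  77]] [[232.93506494 259.35064935]]
[118.1 -68.2] [241 175  13  25 238] 1.0
[127.2   0.9] [217 177  13  21 216] 0.4
[122.4  69.3] [194 181  12  24 249] 0.1
[ 27.3 -67.1] [245 206  13  24 230] 5.2
[31.7  1.5] [219 209  15  24 260] 5.3
[30.2 69.5] [196 212  15  25 270] 3.7

[434.06995506 -62.8358523  297.12305408] 76.35
```

```bash
python3 - <<'E'
from h import *
g=cv2.cvtColor(cv2.imread('pics/t10.png'),cv2.COLOR_BGR2GRAY)
for r in range(172,208,2):print(r,g[r,194:258].tolist()[::2])
E
```

```text
172 [150, 149, 151, 149, 143, 156, 149, 148, 150, 151, 145, 115, 252, 245, 246, 246, 248, 250, 255, 101, 94, 97, 93, 160, 225, 235, 252, 255, 233, 207, 224, 139]
174 [149, 151, 156, 155, 152, 150, 150, 154, 152, 152, 152, 139, 225, 204, 190, 214, 180, 230, 224, 253, 255, 241, 207, 217, 172, 163, 37, 121, 133, 110, 209, 49]
176 [152, 148, 154, 158, 111, 141, 112, 93, 89, 154, 224, 224, 179, 216, 205, 227, 226, 98, 167, 75, 27, 28, 255, 228, 216, 245, 250, 244, 246, 255, 133, 62]
178 [97, 126, 153, 223, 229, 251, 229, 248, 226, 235, 141, 202, 229, 248, 244, 244, 251, 197, 18, 94, 45, 44, 163, 255, 251, 204, 207, 194, 229, 131, 34, 69]
180 [228, 216, 183, 240, 185, 202, 54, 200, 16, 35, 13, 255, 232, 186, 225, 232, 216, 107, 39, 177, 48, 45, 138, 66, 229, 240, 242, 137, 243, 93, 50, 65]
182 [246, 244, 244, 249, 250, 255, 36, 161, 47, 43, 28, 115, 244, 230, 241, 186, 245, 108, 39, 223, 45, 58, 33, 54, 249, 238, 241, 146, 239, 164, 47, 156]
184 [201, 201, 229, 148, 199, 129, 94, 92, 81, 42, 38, 131, 244, 237, 240, 187, 242, 157, 43, 209, 49, 60, 45, 66, 255, 240, 236, 245, 237, 255, 53, 1
[... 967 characters left out ...]
31, 170, 62, 56, 45, 99, 103, 206, 211, 228, 255, 63, 67, 248, 61, 71, 53, 82, 57, 255, 255, 249, 234, 39, 135]
200 [177, 246, 236, 203, 167, 191, 122, 53, 71, 81, 57, 41, 173, 46, 255, 255, 222, 210, 70, 61, 180, 63, 70, 53, 141, 141, 178, 31, 33, 78, 117, 116]
202 [185, 40, 203, 243, 246, 255, 79, 53, 38, 108, 54, 54, 223, 46, 43, 27, 30, 76, 146, 163, 156, 72, 61, 65, 120, 47, 47, 57, 56, 56, 41, 48]
204 [152, 80, 202, 226, 193, 199, 105, 48, 30, 89, 60, 64, 202, 146, 143, 119, 161, 124, 60, 47, 55, 58, 65, 61, 54, 44, 36, 26, 30, 19, 143, 139]
206 [51, 88, 17, 67, 134, 186, 153, 179, 114, 119, 57, 63, 55, 48, 49, 61, 60, 62, 44, 52, 45, 55, 63, 57, 136, 255, 226, 246, 254, 249, 247, 255]
```

```bash
python3 -c "
from h import *
print(ctrl.close_job())"
```

```text
the job is handed in; nothing more can be done
None
```

I handed the job in at about 76 s: all six housings lie in their outlines with mouths outward, and the tray is back at the camera with the pin apparently home, going by the plunger force and the knob's position. No verdict came back. I did not re-check the tape, bottle and screwdriver.

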